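Tape the drain stand up to its sliding stop and lock the reading

ROBOT

A 6-joint arm with a two-finger parallel gripper is mounted at the origin on the work surface. World frame = base frame: x ahead of the robot, y to its left, z up, the work surface at z = 0. Lengths are in m, angles in degrees, forces in N, time in s.
With the tool pointing down it reaches from about 0.35 to 0.875 m from the base axis. Payload 4.2 kg.
Tool frame: the origin (TCP) lies on the centre line of the jaws, within the pads' length; the fingertips stand 19 mm ahead of it and the grasp point (between the pads) is the TCP; x points along the fingers, y is the direction in which the jaws open and shut, and the axes are right-handed (so a half turn about x gives the same grasp; the last joint's range is limited). The gripper opens to 87 mm and grips with 3 to 60 N. Pads are 19 mm wide; open, the fingers measure 117 mm over their backs; the gripper's body (75 mm by 190 mm) begins 51 mm behind the grasp point.
Start: joints at [78.358, 22.042, 0.453, 0, -68.411, -14.817], TCP at [0.278, 0.56, 0.209] pointing down, gripper open.
Joint ranges: [-179.83, 179.83], [-69.29, 118.12], [-61.27, 80.66], [-181.25, 117.63], [-171.15, -9.14], [-177.46, 177.46]. Speed limits (degrees/s): [159.86, 159.86, 180, 180, 180, 180].

INTERFACE

Orientations are given as a 3x3 rotation matrix whose columns are the frame's x, y, z axes.
In Python, from station import r, viewer, job, spotter gives the robot as it stands.
- The arm moves only by the tool play_rows, never from a script. Its argument "commands" is a list of rows, each an object of numbers: "fingers": the gripper command: -1 is fully open, 1 is shut, values between are in proportion; "tx", "ty", "tz": the shift along the tool's x, y, z normalised to -1 to 1, where 1 is 750 mm; "ax", "ay", "az": the turn, a rotation vector about the tool's x, y, z normalised to -1 to 1, where 1 is pi rad. In form: [{"fingers": .., "tx": .., "ty": .., "tz": .., "ax": .., "ay": .., "az": ..}, ...]. A call has 1 to 5 rows; each row is the pose to reach, as a shift and turn from the pose commanded when the call began, along the tool's axes at that moment, turning the shorter way round; what a row does not reach only later rows make up. A row lasts 1/12 s, in which the tool goes at most 41.7 mm and 7.16 degrees, less where a joint would pass 70% of its speed; a pose out of reach is approached as far as the arm can. A call with a number of a shift or a turn outside -1 to 1 is refused whole. A call with a gripper value outside its range is refused whole. The fingers move at their own pace and stop on an object; the grip force is fixed at half the most. Time passes only in rows, so rows that repeat a pose let the fingers close. It gives the time, the measured TCP pose, the force and the opening at its end, in the units of the state.
- r.sense(): the state, without advancing time (a new reading comes with each control period).
- viewer.capture(name): name is "side" or "top"; returns a dict with "image" (420x560x3 uint8, red, green, blue), "fx", "fy", "cx", "cy" (pixels), "R" (3x3) and "t" (3): a world point X has camera coordinates R X + t. Camera axes: x right, y down, z forward; pixel columns grow to the right and rows downward; lengths in m; the calibration is good to about 2 mm. A picture is of the moment at which its call begins. There is no depth.
- job.finish_job(): hands the job in, once; it reports no verdict.
Trained networks look in a picture, given as the dict that the camera call returned (one of the last four; its "shot" number tells which), for a name from the list of things; names that differ only in an ending like _2 or _b are one class to them, and where a whole thing is asked for, a point or a joint stands for the part that bears it (a point fixed in the world has none). Each returns a list of dicts, best first, with "score" (0 to 1); they miss things now and then, are a little off and sometimes report something else, mostly with a low value. They report only what shows in the picture. A call takes as long as a camera call.
- spotter.find_in(name, picture): "uv" ([column, row] in pixels, amid what is visible of it).
- spotter.silhouettes(name, picture): "region" (420x560 bool, what is visible of it) and "uv" ([column, row] in pixels, amid what is visible of it).
The state is a dict: "time_s": time; "joints": joint angles; "joint_velocities": joint speeds; "effort": joint torques, N m; "tcp_pos": TCP position; "ee_rot": TCP orientation; "wrist_force": force on the tool from outside, world axes, zero at the start; "moment": the same for the moment, N m; "gripper_width": opening from 0.0 (shut) to 1.0 (fully open).
Only numpy, scipy, OpenCV 4.12 (cv2) and the standard library are available. Lean on these libraries where they do the work, as an engineer would, in place of code of your own. Each camera call takes 0.05 s, during which the arm holds its last target. There are 200 camera calls.

TASK

Measure where the sliding stop of the low stainless drain stand is set: hook the tape measure's end lip over the stand's open edge, back the case away along the deck against the blade's spring until the back of the case has pushed the stop's sprung buffer plate right in, lower it square and flat on the deck and let go of it there. Then push the lock button on the case's top fully down so that the reading is kept, and leave the tape standing like that, hooked and against the buffer. Be gentle: do not bump or shift the stop, do not force the hook or the button, lower things softly, and leave the other things on the bench alone.

Things in the scene. Friction and masses are not known exactly. Their poses are not given: they have to be found in the camera images.
- tape: Grey upright tape measure, a round steel disc on each side: case 76 long (x) x 40 wide (y) x 66 high (z) mm, about 0.5 kg (varies). Origin: centre of its underside; +x to the nose, where the yellow blade comes out just above the sole. Starts on the 40 mm high tape_box. Grasp from above across the 40 mm width. Its rubber sole, standing on the deck, holds the case against the blade spring.
- tape_hook: Steel end hook and yellow 25 mm blade. The lip, 32 wide and 3 mm thick, hangs 12 mm below sole level; at rest its inner face is 14 mm ahead of the nose (52 mm ahead of the case origin). Origin: sole level, 14 mm behind the lip's inner face; axes as the case. Blade slides out along +x, up to 220 mm, against a spring of 2.0 N at rest, 2.7 N at 170 mm.
- hook_lip (a point): point on the inner face (the face toward the case) of the hook's lip, in the middle of its width, 6 mm below the level of the sole
- tape_back (a point): lower edge of the flat back face of the case, in the middle of its width, at sole level; x, y, z as tape
- lock (a joint): black lock button on the case's top: 0 = up (blade free), 0.005 to 0.006 m = fully down, firm (blade clamped). It takes about 3 to 5 N to move, then turns firm at the bottom, and stays where it is left.
- lock_top (a point): centre of the top face (24 x 20 mm) of the lock button, on the case's vertical middle line; 77 mm above the sole when up, 5 to 6 mm lower when down
- lock_button: the lock button itself, origin 10 mm below the middle of its top face
- stand: Low fixed stainless drain stand with dark drain slots in its deck: 270 long (x) x 130 wide (y) mm, deck 30 mm above the bench. Origin: centre of its underside. Its +x end is the plain open edge, its -x end carries the end plate (upstand) and the sliding stop.
- upstand: Fixed steel end plate across the stand's -x end (12 thick, 130 wide, 45 mm high) and the stop it carries: a steel plate (12 x 124 x 37 mm) on the deck facing the open edge, with a black buffer plate (64 wide, 28 high) on its face, in the deck's middle, that goes in 8 mm at 0.5 to 1.3 N, then is firm. Origin: middle of the end plate's foot at deck level.
- stand_edge (a point): middle of the top of the stand's open edge (deck level); x points outwards along the deck, away from the stop
- stand_stop (a point): middle of the foot of the fixed end plate's inner face (deck level), 258 mm from the open edge; x points along the deck to the open edge. The face of the stop's buffer (out) stands 28 to 103 mm ahead of this point, wherever it was last set: this setting is not measured and must be seen or felt. Friction holds the stop up to 40 N.
- tape_box: fixed sample box with a white lid, 88 (x) x 64 (y) x 40 mm high, under the tape measure at the start; the hook hangs over its +x end; origin centre of underside
- low_box: another fixed lidded sample box, 80 (x) x 62 (y) x 25 mm high, nothing to do with the job
- bottle: bystander: white plastic bottle, 60 mm across, 130 mm high; origin under its centre
- sample_jar: bystander: small glass jar, 36 mm across, 50 mm high; origin under its centre
- cup: bystander: open steel cup, 68 mm across, 70 mm high; origin under its centre
- flask: bystander: steel can, 56 mm across, 100 mm high; origin under its centre
- spatula: bystander: spatula lying flat, handle to its -x
- pad: bystander: paper pad 90 x 60 x 14 mm; origin under its centre
- vial: bystander: amber vial, 28 mm across, 60 mm high; origin under its centre

How it is judged (in metres and radians):
On the way, in this order (a step that is already met when the one before it is completed fails the run):
1. the hook's lip is caught on the stand's open edge and the blade is being drawn out (at least 30 mm), lock up (contact force between tape_hook and stand above 0.8 N and x of hook_lip in the frame of stand_edge between -0.0025 and 0.003 m and z of hook_lip in the frame of stand_edge below -0.001 m and y of hook_lip in the frame of stand_edge between -0.045 and 0.045 m and distance between hook_lip and tape_back above 0.12 m and value of joint lock below 0.002 m), for 0.2 s.
2. the case stands square and flat on the deck, its back pressing in the stop's buffer (at least 2 of 8 mm, over 0.7 N), hook still on the edge, let go of, lock still up (x of hook_lip in the frame of stand_edge between -0.0025 and 0.003 m and z of hook_lip in the frame of stand_edge below -0.001 m and y of hook_lip in the frame of stand_edge between -0.045 and 0.045 m and contact force between tape and upstand above 0.7 N and z of tape_back in the frame of stand_stop below 0.002 m and y of tape_back in the frame of stand_stop between -0.04 and 0.04 m and angle between the x axis of tape and the x axis of stand, either way round below 0.07 rad and contact force between the fingers and tape below 0.1 N and value of joint lock below 0.002 m), for 0.2 s.
3. the lock button is pushed down (value of joint lock above 0.0045 m), for 0.1 s.
At the end, for the whole second after the job is handed in: The hook's lip hangs over the open edge, within 3 mm of it; the case stands flat (2 mm) and square (4 degrees) on the deck, its back holding the stop's buffer in (over 0.7 N, 2 of its 8 mm); the lock button is down by at least 4.5 mm of 5 to 6; all is at rest (x of hook_lip in the frame of stand_edge between -0.0025 and 0.003 m and z of hook_lip in the frame of stand_edge below -0.001 m and y of hook_lip in the frame of stand_edge between -0.045 and 0.045 m and contact force between tape and upstand above 0.7 N and z of tape_back in the frame of stand_stop below 0.002 m and y of tape_back in the frame of stand_stop between -0.04 and 0.04 m and angle between the x axis of tape and the x axis of stand, either way round below 0.07 rad and value of joint lock above 0.0045 m and linear speed of each of tape, tape_hook below 0.01 m/s); the robot touches nothing.
It fails at once if the stop was struck or pushed with more than 15 N (contact force between tape and upstand above 15 N).
It fails at once if the hook was forced against the stand with more than 15 N (contact force between tape_hook and stand above 15 N).
It fails at once if the lock button was pressed with more than 35 N (contact force between the fingers and lock_button above 35 N).
It fails at once if the case was dropped or banged on the stand (more than 50 N) (contact force between tape and stand above 50 N).
It fails at once if another thing on the bench was moved more than 20 mm (distance of any of bottle, sample_jar, cup, flask, spatula, pad, vial from where it was at the start of the episode above 0.02 m).
It also fails if it takes over 67 s, if anything falls off the work surface, if the arm or the gripper's body presses on something with over 40 N, if the wrist force passes 120 N, or if a joint passes its speed limit or range.

## Working session

There is one attempt and no reset: what is moved stays moved. The work goes in short steps, Python scripts to look and compute and a tool call to move; the robot and the scene stay as the last step left them, time stands still between calls to the robot, and variables do not carry over. Pictures are saved under pics/ and viewed, about 8 in all and at most 12, crops included, and the job is handed in when it is done.

Besides the shell and the picture viewer there is one more tool, called after ">>>" as name(argument=value, ...) on one line, values as JSON. play_rows: Moves the arm, as the interface text tells. Its arguments: {"type":"object","properties":{"commands":{"type":"array"}},"required":["commands"]}

```bash
mkdir -p pics; cat > h.py <<'E'
import numpy as np, cv2
from station import r, viewer, job, spotter
def snap(n,f=None):
    p=viewer.capture(n)
    if f: cv2.imwrite('pics/'+f,p['image'][:,:,::-1])
    return p
def onplane(p,uv,z):
    d=p['R'].T@np.array([(uv[0]-p['cx'])/p['fx'],(uv[1]-p['cy'])/p['fy'],1]); c=-p['R'].T@p['t']
    return c+d*(z-c[2])/d[2]
def proj(p,X):
    q=p['R']@np.array(X)+p['t']; return np.array([p['fx']*q[0]/q[2]+p['cx'],p['fy']*q[1]/q[2]+p['cy']])
E
python3 - <<'E'
from h import *
print(r.sense())
for n in('top','side'):
    p=snap(n,n+'1.png'); print(n,-p['R'].T@p['t'],p['fx'],p['R'].round(3).tolist())
    for k in('tape','tape_hook','lock_button','stand','upstand','tape_box'):
        for d in spotter.silhouettes(k,p)[:1]:
            m=d['region']; rc=cv2.minAreaRect(np.argwhere(m)[:,::-1].astype(np.float32))
            print(k,round(d['score'],2),np.round(d['uv'],1),np.round(cv2.boxPoints(rc),1).tolist(),m.sum())
E
```

```text
{'time_s': 0.0, 'joints': array([ 7.83584270e+01,  2.20913433e+01,  3.81091827e-01, -2.79463283e-02,
       -6.84127333e+01, -1.48183297e+01]), 'joint_velocities': array([ 0.06915331, -0.01953878,  0.05848318,  0.17031306,  0.00465895,
       -0.02263809]), 'effort': array([-7.56940426e-04, -3.90657842e+01,  1.87406677e+01,  4.21979249e+00,
        1.09954688e-02, -1.90768842e-04]), 'tcp_pos': array([0.27817318, 0.55898116, 0.20796518]), 'ee_rot': array([[-8.77341960e-04, -4.45731525e-01, -8.95166263e-01],
       [-2.01077146e-03, -8.95164011e-01,  4.45732375e-01],
       [-9.99997594e-01,  2.19103448e-03, -1.10899280e-04]]), 'wrist_force': array([-0.58353935,  0.45249012, -0.36287608]), 'moment': array([-0.0243702 , -0.01335621,  0.01112635]), 'gripper_width': 1.0007704142534053}
top [0.51498318 0.01391186 1.0847032 ] 414.8324947150581 [[0.015, -1.0, 0.015], [-0.998, -0.016, -0.067], [0.067, -0.014, -0.998]]
tape 0.86 [150.1 246.8] [[134.0, 263.1000061035156], [146.3000030517578, 227.8000030517578], [167.3000030517578, 235.1999969482422], [155.0, 270.5]] 762
tape_hook 0.57 [150.2 24
[... 999 characters left out ...]
 [284.0, 275.0], [284.0, 320.0], [252.0, 320.0]] 1255
lock_button 0.53 [167.3 193.2] [[164.0, 193.0], [168.0, 189.0], [171.0, 192.0], [167.0, 196.0]] 27
stand 0.7 [311.8 237.3] [[245.60000610351562, 230.3000030517578], [277.8999938964844, 174.89999389648438], [385.0, 237.39999389648438], [352.70001220703125, 292.79998779296875]] 5112
upstand 0.57 [341.9 241.6] [[306.6000061035156, 245.0], [358.6000061035156, 211.39999389648438], [382.6000061035156, 248.5], [330.6000061035156, 282.1000061035156]] 1702
tape_box 0.68 [192.9 201.5] [[174.6999969482422, 195.8000030517578], [201.8000030517578, 189.10000610351562], [206.8000030517578, 209.10000610351562], [179.6999969482422, 215.8000030517578]] 499
```

```bash
python3 - <<'E'
import cv2
a=cv2.imread('pics/top1.png');b=cv2.imread('pics/side1.png')
cv2.imwrite('pics/a1.png',cv2.resize(a[130:320,110:370],(800,585),interpolation=cv2.INTER_CUBIC))
cv2.imwrite('pics/b1.png',cv2.resize(b[130:320,140:400],(800,585),interpolation=cv2.INTER_CUBIC))
E
```

```text
(no output)
```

View pics/a1.png

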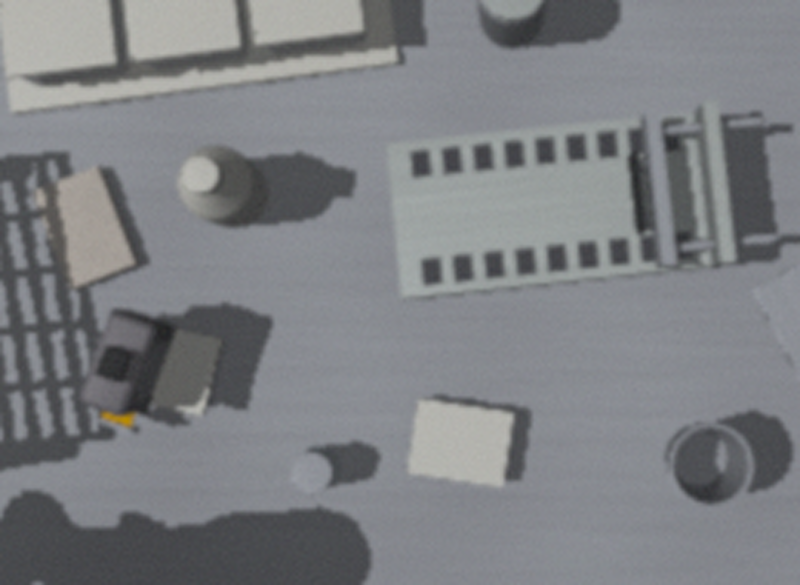

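View pics/b1.png

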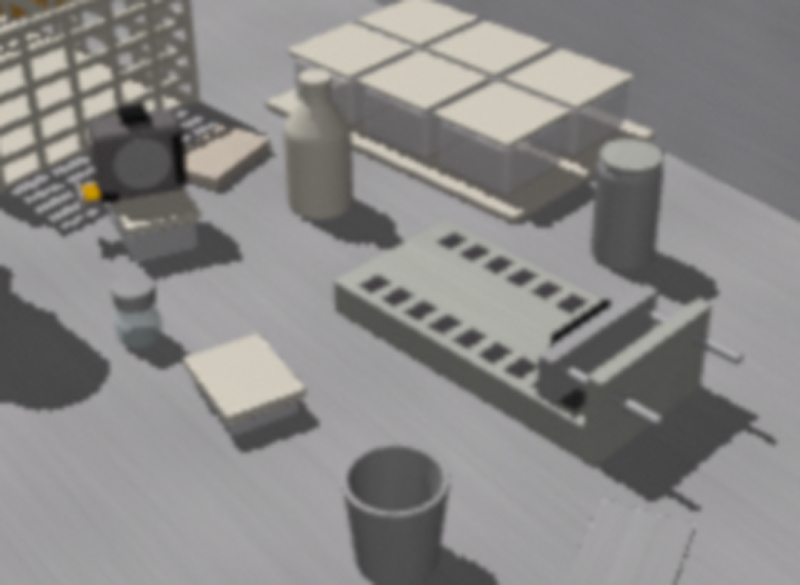

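Top view: the tape is at crop (125,360) with the nose and hook toward the bottom (robot). The stand's open edge is on the left at crop x≈395, and the stop plate and buffer are at crop (640,195). I'll fit the poses from clicked corners next.

```bash
cat >> h.py <<'E'
from scipy.optimize import least_squares
def fit(obs,x0):
    # obs: list (picture, local xyz, uv)
    def f(v):
        c,s=np.cos(v[2]),np.sin(v[2])
        return np.concatenate([proj(p,[v[0]+c*l[0]-s*l[1],v[1]+s*l[0]+c*l[1],l[2]])-uv for p,l,uv in obs])
    o=least_squares(f,x0,x_scale=[.1,.1,1],loss='soft_l1'); return o.x,f(o.x).reshape(-1,2)
E
python3 - <<'E'
from h import *
t=viewer.capture('top');s=viewer.capture('side')
C=lambda u,v:np.array([110+u/3.077,130+v/3.077]); D=lambda u,v:np.array([140+u/3.077,130+v/3.077])
# stand: +x -> world +y, local +y -> world -x (yaw~90)
a,b=.135,.065
obs=[(t,(a,-b,.03),C(388,145)),(t,(a,b,.03),C(402,297)),(s,(a,-b,.03),D(437,225)),(s,(a,b,.03),D(335,287)),(s,(a,b,0),D(337,310)),
(s,(-a,b,0),D(587,462)),(s,(-a,b,.075),D(600,380)),(s,(-a,-b,.075),D(709,306)),(t,(-a,b,.075),C(737,262)),(t,(-a,-b,.075),C(717,103))]
v,res=fit(obs,[.6,-.07,1.57]);print(v,np.degrees(v[2]));print(res.round(1))
c,sn=np.cos(v[2]),np.sin(v[2]);W=lambda l:[v[0]+c*l[0]-sn*l[1],v[1]+sn*l[0]+c*l[1],l[2]]
# stop top edge: height .03+.037=.067 ; clicks of the front top edge
R=np.array([[c,-sn],[sn,c]])
for p,uv in((t,C(642,117)),(t,C(660,265)),(s,D(540,360)),(s,D(655,293))):
    q=onplane(p,uv,.067);print('stop',R.T@(q[:2]-v[:2]))
for uv in((553,340),(608,300)):
    q=onplane(s,D(*uv),.058);print('buf',R.T@(q[:2]-v[:2]))
big=[]
for p,(u0,v0),in((t,(130,222)),(s,(155,155))):
    big.append(cv2.resize(p['image'][v0:v0+60,u0:u0+40,::-1],(400,600),interpolation=cv2.INTER_CUBIC))
cv2.imwrite('pics/c1.png',np.hstack(big))
E
```

```text
[ 0.62385862 -0.03541977  1.69169276] 96.92685525770696
[[-0.5 -0.7]
 [ 0.1  0.4]
 [ 1.7 -1.3]
 [-1.6 -1.6]
 [-1.8  0.8]
 [ 1.1  2.4]
 [-0.7  1.9]
 [-0.1  0.1]
 [-0.1 -0.4]
 [ 0.2 -1.1]]
stop [-0.07407342 -0.05864273]
stop [-0.07499312  0.06156122]
stop [-0.08215057  0.06255196]
stop [-0.09042317 -0.06082849]
buf [-0.06617562  0.02863869]
buf [-0.06339513 -0.03932902]
```

View pics/c1.png

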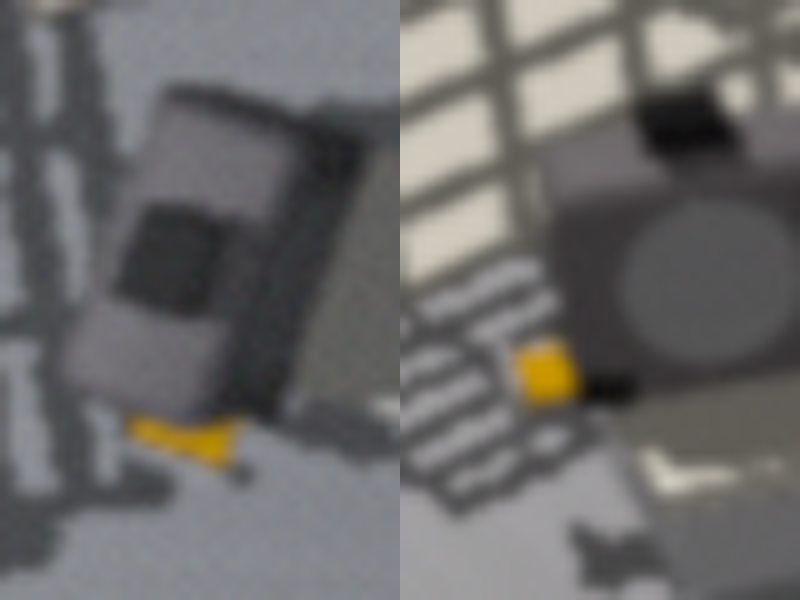

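The zoom shows the tape's top-face corners at about (165,95), (300,147), (70,375) and (215,410), with the button top centred at (170,260). In the side panel the button is at (685,125). The nose points to −x, slightly toward +y.

```bash
python3 - <<'E'
from h import *
t=viewer.capture('top');s=viewer.capture('side')
C=lambda u,v:np.array([130+u/10-.5,222+v/10-.5]); D=lambda u,v:np.array([155+(u-400)/10-.5,155+v/10-.5])
z=.106
obs=[(t,(-.038,-.02,z),C(165,92)),(t,(-.038,.02,z),C(305,147)),(t,(.038,-.02,z),C(65,375)),(t,(.038,.02,z),C(215,412)),(t,(0,0,.117),C(170,260)),
(s,(0,0,.117),D(685,122)),(s,(.038,.02,.04),D(585,410)),(s,(.038,.02,z),D(552,205)),(s,(.038,-.02,z),D(540,150)),(t,(.038,.02,.04),C(280,420)),(t,(.055,.016,.042),C(225,468))]
v,res=fit(obs,[.47,.35,2.8]);print(v,np.degrees(v[2]));print(res.round(1))
st=r.sense();R=st['ee_rot'];p=st['tcp_pos']
# target: grasp; tool x down, tool y along tape y (either way)
for sg in(1,-1):
    y=sg*np.array([-np.sin(v[2]),np.cos(v[2]),0]);x=np.array([0,0,-1.]);T=np.c_[x,y,np.cross(x,y)]
    print('turn',cv2.Rodrigues(R.T@T)[0].ravel()/np.pi)
E
```

```text
[0.49085963 0.30083645 2.79834449] 160.3333291448324
[[ 0.1 -2. ]
 [ 2.  -1.5]
 [-2.   0.2]
 [-1.   2.6]
 [ 0.1 -0.5]
 [ 0.  -1.2]
 [-0.   1.4]
 [ 0.1 -0.1]
 [-0.8 -1.5]
 [ 0.2  0.1]
 [ 1.4  1.2]]
turn [-3.77277449e-02  1.43016174e-06 -3.06439548e-06]
turn [ 9.62272255e-01 -4.63736728e-06 -2.16427197e-06]
```

```bash
python3 - <<'E'
import cv2,numpy as np
a=cv2.imread('pics/top1.png');b=cv2.imread('pics/side1.png')
cv2.imwrite('pics/d1.png',np.hstack([cv2.resize(a[80:380,0:200],(400,600)),cv2.resize(b[0:300,60:260],(400,600))]))
E
```

```text
(no output)
```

View pics/d1.png

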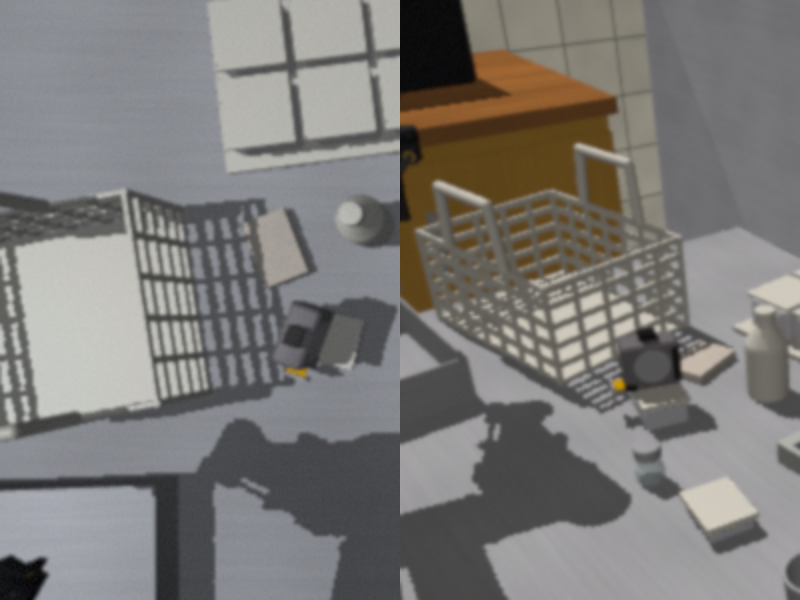

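The basket wall is at y≈0.48, with the tape clear of it. I'll go over high, moving in y first.

```bash
cat >> h.py <<'E'
def mv(pt,yaw=None):
    """print normalised shift (and turn so tool y is along `yaw` direction, tool straight down) from the measured pose"""
    st=r.sense();R=st['ee_rot'];d=R.T@(np.array(pt)-st['tcp_pos'])/.75
    w=np.zeros(3)
    if yaw is not None:
        y=np.array([np.cos(yaw),np.sin(yaw),0]); 
        if y@R[:,1]<0:y=-y
        x=np.array([0,0,-1.]);w=cv2.Rodrigues(R.T@np.c_[x,y,np.cross(x,y)])[0].ravel()/np.pi
    print('shift',d.round(4),'turn',w.round(4))
E
python3 - <<'E'
from h import *
y=2.7983+np.pi/2
mv([.30,.40,.31],y);mv([.491,.301,.31],y);mv([.491,.301,.2],y)
E
```

```text
shift [-0.1346  0.1776 -0.1205] turn [-0.0377  0.     -0.    ]
shift [-0.1346  0.1823 -0.4073] turn [-0.0377  0.     -0.    ]
shift [ 0.0121  0.1823 -0.4073] turn [-0.0377  0.     -0.    ]
```

>>> play_rows(commands=[{"fingers": -1, "tx": -0.135, "ty": 0.18, "tz": -0.12, "ax": -0.038, "ay": 0, "az": 0}, {"fingers": -1, "tx": -0.135, "ty": 0.18, "tz": -0.12, "ax": -0.038, "ay": 0, "az": 0}, {"fingers": -1, "tx": -0.135, "ty": 0.18, "tz": -0.12, "ax": -0.038, "ay": 0, "az": 0}, {"fingers": -1, "tx": -0.135, "ty": 0.18, "tz": -0.12, "ax": -0.038, "ay": 0, "az": 0}, {"fingers": -1, "tx": -0.135, "ty": 0.18, "tz": -0.12, "ax": -0.038, "ay": 0, "az": 0}])

```text
time_s: 1.32
tcp_pos: [0.2994, 0.3962, 0.3134]
ee_rot: [[0.002, -0.336, -0.942], [0.003, -0.942, 0.336], [-1.0, -0.004, -0.001]]
wrist_force: [-0.9, 0.4, 0.2]
gripper_width: 1.0
```

```bash
python3 - <<'E'
from h import *
y=2.7983+np.pi/2
mv([.491,.301,.31],y);mv([.491,.301,.18],y)
E
```

```text
shift [ 0.0047  0.0337 -0.2833] turn [ 0.0001 -0.0003  0.0012]
shift [ 0.178   0.0343 -0.2831] turn [ 0.0001 -0.0003  0.0012]
```

>>> play_rows(commands=[{"fingers": -1, "tx": 0.1, "ty": 0.034, "tz": -0.283, "ax": 0, "ay": 0, "az": 0}, {"fingers": -1, "tx": 0.1, "ty": 0.034, "tz": -0.283, "ax": 0, "ay": 0, "az": 0}, {"fingers": -1, "tx": 0.13, "ty": 0.034, "tz": -0.283, "ax": 0, "ay": 0, "az": 0}, {"fingers": -1, "tx": 0.15, "ty": 0.034, "tz": -0.283, "ax": 0, "ay": 0, "az": 0}, {"fingers": -1, "tx": 0.15, "ty": 0.034, "tz": -0.283, "ax": 0, "ay": 0, "az": 0}])

```text
time_s: 1.73
tcp_pos: [0.4659, 0.3153, 0.217]
ee_rot: [[0.001, -0.336, -0.942], [0.002, -0.942, 0.336], [-1.0, -0.002, -0.001]]
wrist_force: [0.2, 1.4, -0.9]
gripper_width: 0.997
```

>>> play_rows(commands=[{"fingers": -1, "tx": 0, "ty": 0, "tz": 0, "ax": 0, "ay": 0, "az": 0}, {"fingers": -1, "tx": 0, "ty": 0, "tz": 0, "ax": 0, "ay": 0, "az": 0}])

```text
time_s: 1.9
tcp_pos: [0.465, 0.3145, 0.2152]
ee_rot: [[-0.003, -0.339, -0.941], [-0.003, -0.941, 0.339], [-1.0, 0.004, 0.001]]
wrist_force: [-0.7, 0.4, 0.0]
gripper_width: 0.999
```

```bash
python3 - <<'E'
from h import *
s=snap('side','s2.png');t=snap('top','t2.png')
st=r.sense();print(st['tcp_pos'],st['wrist_force'])
b=[]
for p,(u,v) in((t,(110,190)),(s,(135,90))):
    b.append(cv2.resize(p['image'][v:v+120,u:u+80,::-1],(400,600),interpolation=cv2.INTER_CUBIC))
cv2.imwrite('pics/e2.png',np.hstack(b))
y=2.7983+np.pi/2
mv([.491,.301,.077],y)
E
```

```text
[0.46455952 0.31652841 0.21790845] [-0.10355978 -0.37939066  0.5138275 ]
shift [ 0.1879  0.0079 -0.04  ] turn [ 0.0003 -0.0002  0.0003]
```

View pics/e2.png

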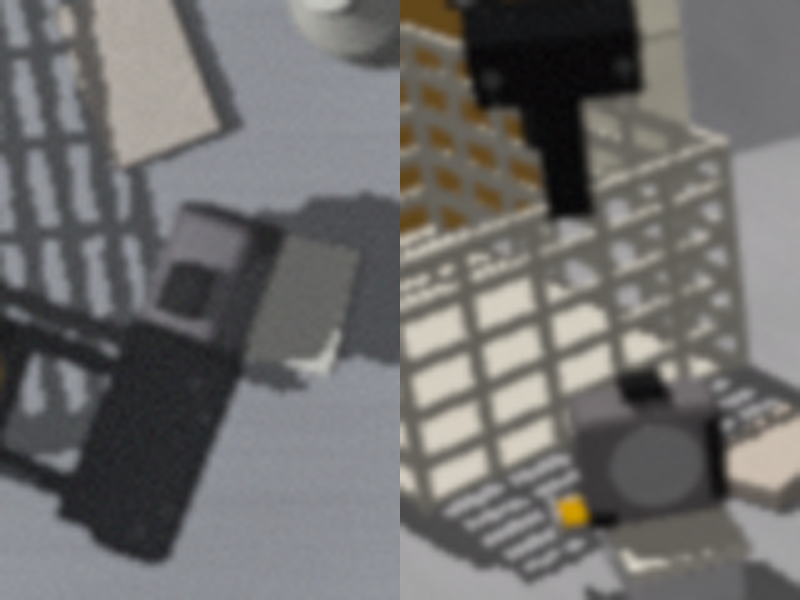

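>>> play_rows(commands=[{"fingers": -1, "tx": 0.05, "ty": 0.008, "tz": -0.038, "ax": 0, "ay": 0, "az": 0}, {"fingers": -1, "tx": 0.1, "ty": 0.008, "tz": -0.038, "ax": 0, "ay": 0, "az": 0}, {"fingers": -1, "tx": 0.14, "ty": 0.008, "tz": -0.038, "ax": 0, "ay": 0, "az": 0}, {"fingers": -1, "tx": 0.165, "ty": 0.008, "tz": -0.038, "ax": 0, "ay": 0, "az": 0}, {"fingers": -1, "tx": 0.186, "ty": 0.008, "tz": -0.038, "ax": 0, "ay": 0, "az": 0}])

```text
time_s: 2.42
tcp_pos: [0.4882, 0.3019, 0.0772]
ee_rot: [[0.0, -0.334, -0.943], [0.0, -0.943, 0.334], [-1.0, -0.0, -0.0]]
wrist_force: [-0.1, 0.2, 0.1]
gripper_width: 1.001
```

>>> play_rows(commands=[{"fingers": -1, "tx": 0, "ty": 0, "tz": 0, "ax": 0, "ay": 0, "az": 0}, {"fingers": -1, "tx": 0, "ty": 0, "tz": 0, "ax": 0, "ay": 0, "az": 0}])

```text
time_s: 2.58
tcp_pos: [0.4889, 0.3022, 0.0787]
ee_rot: [[0.001, -0.334, -0.943], [0.001, -0.943, 0.334], [-1.0, -0.001, -0.001]]
wrist_force: [0.3, 0.3, 1.0]
gripper_width: 0.999
```

```bash
python3 - <<'E'
from h import *
s=snap('side','s3.png');t=snap('top','t3.png')
b=[]
for p,(u,v) in((t,(110,190)),(s,(135,90))):
    b.append(cv2.resize(p['image'][v:v+120,u:u+80,::-1],(400,600),interpolation=cv2.INTER_CUBIC))
cv2.imwrite('pics/e3.png',np.hstack(b))
mv([.491,.301,.077],2.7983+np.pi/2)
E
```

```text
shift [ 0.004   0.0017 -0.0022] turn [ 0.0009 -0.0007  0.0012]
```

View pics/e3.png

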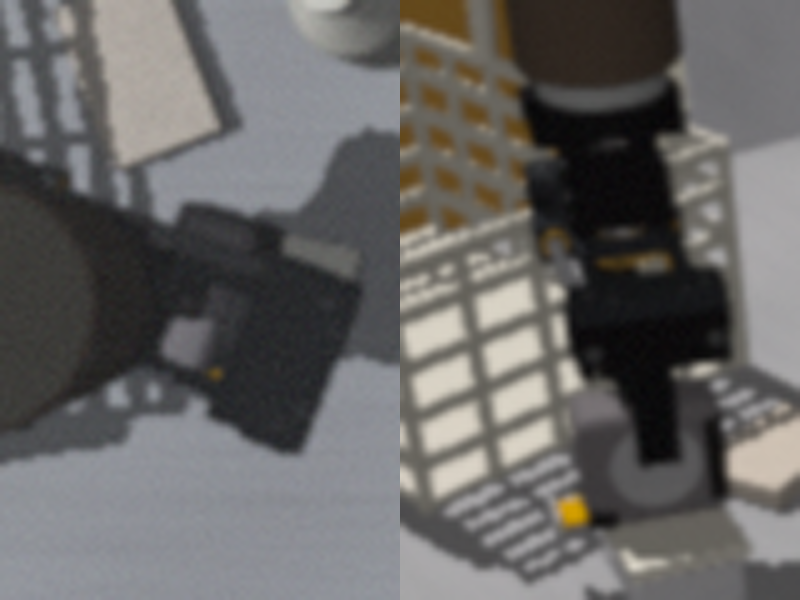

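The finger lies on the disc, centred near panel (655,450). Closing now.

>>> play_rows(commands=[{"fingers": 0.1, "tx": 0.002, "ty": 0.001, "tz": -0.002, "ax": 0, "ay": 0, "az": 0}, {"fingers": 0.1, "tx": 0.002, "ty": 0.001, "tz": -0.002, "ax": 0, "ay": 0, "az": 0}, {"fingers": 1, "tx": 0.002, "ty": 0.001, "tz": -0.002, "ax": 0, "ay": 0, "az": 0}, {"fingers": 1, "tx": 0.002, "ty": 0.001, "tz": -0.002, "ax": 0, "ay": 0, "az": 0}, {"fingers": 1, "tx": 0.002, "ty": 0.001, "tz": -0.002, "ax": 0, "ay": 0, "az": 0}])

```text
time_s: 3.1
tcp_pos: [0.4905, 0.2997, 0.0765]
ee_rot: [[0.0, -0.336, -0.942], [0.0, -0.942, 0.336], [-1.0, -0.0, -0.0]]
wrist_force: [-0.1, 0.1, 0.1]
gripper_width: 0.706
```

>>> play_rows(commands=[{"fingers": 1, "tx": 0, "ty": 0, "tz": 0, "ax": 0, "ay": 0, "az": 0}, {"fingers": 1, "tx": 0, "ty": 0, "tz": 0, "ax": 0, "ay": 0, "az": 0}, {"fingers": 1, "tx": 0, "ty": 0, "tz": 0, "ax": 0, "ay": 0, "az": 0}, {"fingers": 1, "tx": 0, "ty": 0, "tz": 0, "ax": 0, "ay": 0, "az": 0}, {"fingers": 1, "tx": 0, "ty": 0, "tz": 0, "ax": 0, "ay": 0, "az": 0}])

```text
time_s: 3.52
tcp_pos: [0.4908, 0.3003, 0.0763]
ee_rot: [[0.001, -0.336, -0.942], [0.001, -0.942, 0.336], [-1.0, -0.001, -0.001]]
wrist_force: [1.4, 1.7, -0.8]
gripper_width: 0.459
```

>>> play_rows(commands=[{"fingers": 1, "tx": -0.03, "ty": 0, "tz": 0, "ax": 0, "ay": 0, "az": 0}, {"fingers": 1, "tx": -0.08, "ty": 0, "tz": 0, "ax": 0, "ay": 0, "az": 0}, {"fingers": 1, "tx": -0.13, "ty": 0, "tz": 0, "ax": 0, "ay": 0, "az": 0}, {"fingers": 1, "tx": -0.18, "ty": 0, "tz": 0, "ax": 0, "ay": 0, "az": 0}, {"fingers": 1, "tx": -0.18, "ty": 0, "tz": 0, "ax": 0, "ay": 0, "az": 0}])

```text
time_s: 3.93
tcp_pos: [0.4936, 0.3017, 0.2187]
ee_rot: [[0.011, -0.335, -0.942], [0.008, -0.942, 0.335], [-1.0, -0.011, -0.008]]
wrist_force: [2.6, 1.7, -3.7]
gripper_width: 0.457
```

```bash
python3 - <<'E'
from h import *
t=viewer.capture('top')
g=cv2.cvtColor(cv2.imread('pics/top1.png'),cv2.COLOR_BGR2GRAY)[150:250,220:380]
g=cv2.resize(cv2.GaussianBlur(g,(0,0),.7),None,fx=2,fy=2)
L=cv2.createLineSegmentDetector().detect(g)[0][:,0]
for l in L:
    if np.hypot(l[2]-l[0],l[3]-l[1])<45: continue
    a=l[:2]/2-.25+[220,150];b=l[2:]/2-.25+[220,150]
    A=onplane(t,a,.03);B=onplane(t,b,.03);d=B-A;
    print(a.round(1),b.round(1),'len',round(np.hypot(*d[:2]),3),'yaw mod 90',round(np.degrees(np.arctan2(d[1],d[0]))%90,2))
print(r.sense()['tcp_pos'],r.sense()['wrist_force'])
E
```

```text
[315.9 205.6] [313.3 172.5] len 0.086 yaw mod 90 4.93
[329.5 215.1] [324.3 169.3] len 0.118 yaw mod 90 6.83
[348.9 215. ] [343.3 167.4] len 0.123 yaw mod 90 6.97
[333.3 181.9] [336. 207.] len 0.065 yaw mod 90 6.62
[318.4 169. ] [323.9 214.5] len 0.118 yaw mod 90 7.27
[357.8 174.9] [362.  205.1] len 0.078 yaw mod 90 8.12
[338.  163.8] [343.7 213.2] len 0.128 yaw mod 90 6.85
[339.7 207. ] [336.1 176.3] len 0.08 yaw mod 90 7.0
[240.7 225.8] [270.7 222.8] len 0.077 yaw mod 90 6.47
[0.49158525 0.30092526 0.21455285] [ 0.6966579   0.84774175 -6.62071014]
```

```bash
cat >> h.py <<'E'
SY=np.radians(96.93);SO=np.array([.6239,-.0354])
def sw(x,y,z):  # stand local xy + height of sole over deck -> TCP
    return [SO[0]+np.cos(SY)*x-np.sin(SY)*y,SO[1]+np.sin(SY)*x+np.cos(SY)*y,.03+.0363+z]
def loc():
    st=r.sense();d=st['tcp_pos'][:2]-SO;c,s=np.cos(SY),np.sin(SY)
    z=st['ee_rot'][:,2];f=st['wrist_force']
    print('t %.2f'%st['time_s'],'loc',np.round([c*d[0]+s*d[1],-s*d[0]+c*d[1],st['tcp_pos'][2]-.0663],4),'yawerr',round(np.degrees(np.arctan2(z[1],z[0])-SY),2),'tilt',np.degrees(st['ee_rot'][:2,0]).round(2),'F',np.round([c*f[0]+s*f[1],-s*f[0]+c*f[1],f[2]],1),'j',st['joints'].round(0))
E
python3 - <<'E'
from h import *
mv(sw(.095,0,.17),SY+np.pi/2);mv(sw(.095,0,.06),SY+np.pi/2);loc()
E
```

```text
shift [-0.0299  0.2496 -0.2602] turn [3.525e-01 3.000e-04 2.500e-03]
shift [ 0.1168  0.2506 -0.2598] turn [3.525e-01 3.000e-04 2.500e-03]
t 3.98 loc [0.3498 0.0908 0.1483] yawerr 63.45 tilt [0.3  0.31] F [ 0.8 -0.8 -6.6] j [ 48.  17.  -6.   0. -66.  23.]
```

>>> play_rows(commands=[{"fingers": 1, "tx": -0.03, "ty": 0.05, "tz": -0.052, "ax": 0.07, "ay": 0, "az": 0}, {"fingers": 1, "tx": -0.03, "ty": 0.1, "tz": -0.104, "ax": 0.14, "ay": 0, "az": 0}, {"fingers": 1, "tx": -0.03, "ty": 0.15, "tz": -0.156, "ax": 0.21, "ay": 0, "az": 0}, {"fingers": 1, "tx": -0.03, "ty": 0.2, "tz": -0.208, "ax": 0.28, "ay": 0, "az": 0}, {"fingers": 1, "tx": -0.03, "ty": 0.25, "tz": -0.26, "ax": 0.352, "ay": 0, "az": 0.002}])

```text
time_s: 4.4
tcp_pos: [0.5799, 0.1143, 0.2296]
ee_rot: [[-0.008, -0.827, -0.562], [-0.002, -0.562, 0.827], [-1.0, 0.008, 0.003]]
wrist_force: [0.6, 0.5, -6.0]
gripper_width: 0.458
```

```bash
python3 - <<'E'
from h import *
loc();mv(sw(.095,0,.17),SY+np.pi/2);mv(sw(.095,0,.04),SY+np.pi/2)
E
```

```text
t 4.40 loc [0.1539 0.0256 0.1633] yawerr 27.28 tilt [-0.47 -0.13] F [ 0.4 -0.7 -6. ] j [ 27.  18.  -2.  -0. -70.   7.]
shift [-0.0091  0.0057 -0.0854] turn [ 0.1516  0.0002 -0.0027]
shift [ 0.1642  0.0043 -0.0859] turn [ 0.1516  0.0002 -0.0027]
```

>>> play_rows(commands=[{"fingers": 1, "tx": 0, "ty": 0.004, "tz": -0.05, "ax": 0.06, "ay": 0, "az": 0}, {"fingers": 1, "tx": 0, "ty": 0.005, "tz": -0.086, "ax": 0.1, "ay": 0, "az": 0}, {"fingers": 1, "tx": 0.05, "ty": 0.005, "tz": -0.086, "ax": 0.14, "ay": 0, "az": 0}, {"fingers": 1, "tx": 0.1, "ty": 0.005, "tz": -0.086, "ax": 0.1516, "ay": 0, "az": -0.002}, {"fingers": 1, "tx": 0.13, "ty": 0.005, "tz": -0.086, "ax": 0.1516, "ay": 0, "az": -0.002}])

```text
time_s: 4.82
tcp_pos: [0.6096, 0.059, 0.1276]
ee_rot: [[-0.01, -0.993, -0.119], [-0.0, -0.119, 0.993], [-1.0, 0.01, 0.001]]
wrist_force: [-2.3, 0.5, -6.8]
gripper_width: 0.456
```

>>> play_rows(commands=[{"fingers": 1, "tx": 0, "ty": 0, "tz": 0, "ax": 0, "ay": 0, "az": 0}, {"fingers": 1, "tx": 0, "ty": 0, "tz": 0, "ax": 0, "ay": 0, "az": 0}])

```text
time_s: 4.98
tcp_pos: [0.6128, 0.0601, 0.132]
ee_rot: [[-0.003, -0.992, -0.127], [-0.002, -0.127, 0.992], [-1.0, 0.004, -0.001]]
wrist_force: [1.1, 0.1, -4.8]
gripper_width: 0.453
```

```bash
python3 - <<'E'
from h import *
loc();mv(sw(.095,0,.04),SY+np.pi/2)
s=snap('side','s4.png');t=snap('top','t4.png')
W=lambda x,y,z:[*sw(x,y,0)[:2],z]
b=[]
for p,(u,v) in((t,(225,150)),(s,(235,130))):
    i=cv2.resize(p['image'][v:v+110,u:u+147,::-1],(800,600),interpolation=cv2.INTER_CUBIC)
    k=lambda X:tuple(int(q) for q in (proj(p,X)-[u,v]+.5)*5.44)
    for A,B in(((.135,.065,.03),(.135,-.065,.03)),((.135,.065,.03),(-.123,.065,.03)),((-.065,.032,.03),(-.065,-.032,.03)),((-.065,.032,.058),(-.065,-.032,.058))):
        cv2.line(i,k(W(*A)),k(W(*B)),(0,0,255),1)
    b.append(cv2.resize(i,(400,300)) if 0 else i)
    cv2.imwrite('pics/f%d.png'%len(b),i)
E
```

```text
t 4.98 loc [ 0.0961 -0.0005  0.0657] yawerr 0.35 tilt [-0.19 -0.09] F [-0.  -1.1 -4.8] j [ 21.  25.  -7.   0. -59. -13.]
shift [ 0.0343  0.0005 -0.0015] turn [ 0.002  -0.0004 -0.0011]
```

View pics/f2.png

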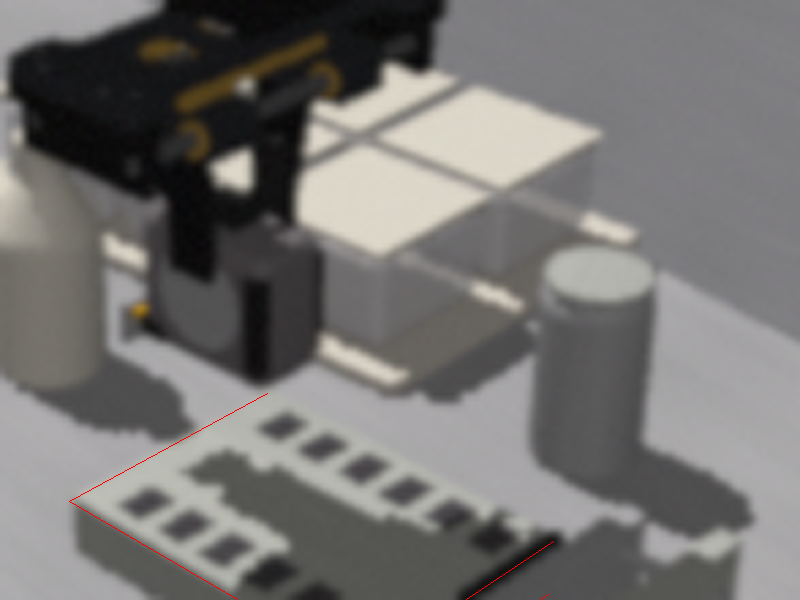

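The overlay matches to about 1 px. The case hangs level and square, and the hook clears the edge. Lowering so the sole is about 4 mm above the deck.

>>> play_rows(commands=[{"fingers": 1, "tx": 0.03, "ty": 0, "tz": 0, "ax": 0.002, "ay": 0, "az": 0}, {"fingers": 1, "tx": 0.055, "ty": 0, "tz": 0, "ax": 0.002, "ay": 0, "az": 0}, {"fingers": 1, "tx": 0.07, "ty": 0, "tz": 0, "ax": 0.002, "ay": 0, "az": 0}, {"fingers": 1, "tx": 0.079, "ty": 0, "tz": 0, "ax": 0.002, "ay": 0, "az": 0}, {"fingers": 1, "tx": 0.08, "ty": 0, "tz": 0, "ax": 0.002, "ay": 0, "az": 0}])

```text
time_s: 5.5
tcp_pos: [0.6155, 0.0612, 0.0755]
ee_rot: [[0.004, -0.993, -0.121], [0.001, -0.121, 0.993], [-1.0, -0.005, 0.0]]
wrist_force: [-1.3, 0.1, -6.0]
gripper_width: 0.455
```

>>> play_rows(commands=[{"fingers": 1, "tx": 0, "ty": 0, "tz": 0, "ax": 0, "ay": 0, "az": 0}])

```text
time_s: 5.58
tcp_pos: [0.6164, 0.0613, 0.0767]
ee_rot: [[0.007, -0.993, -0.121], [0.001, -0.121, 0.993], [-1.0, -0.007, 0.0]]
wrist_force: [0.6, 0.5, -6.0]
gripper_width: 0.455
```

```bash
python3 - <<'E'
from h import *
loc();mv(sw(.095,0,.003),SY+np.pi/2);mv(sw(.06,0,.003),SY+np.pi/2)
E
```

```text
t 5.58 loc [ 0.0969 -0.0042  0.0104] yawerr 0.03 tilt [0.39 0.08] F [ 0.4 -0.6 -6. ] j [ 21.  28. -10.   0. -51. -14.]
shift [ 0.0099  0.0057 -0.0026] turn [0.0002 0.0002 0.0022]
shift [ 0.0098  0.0057 -0.0493] turn [0.0002 0.0002 0.0022]
```

>>> play_rows(commands=[{"fingers": 1, "tx": 0.004, "ty": 0.002, "tz": 0, "ax": 0, "ay": 0, "az": 0.001}, {"fingers": 1, "tx": 0.008, "ty": 0.004, "tz": 0, "ax": 0, "ay": 0, "az": 0.001}, {"fingers": 1, "tx": 0.008, "ty": 0.004, "tz": 0, "ax": 0, "ay": 0, "az": 0.001}, {"fingers": 1, "tx": 0.008, "ty": 0.004, "tz": 0, "ax": 0, "ay": 0, "az": 0.001}])

```text
time_s: 5.92
tcp_pos: [0.6125, 0.0607, 0.07]
ee_rot: [[0.002, -0.993, -0.121], [0.001, -0.121, 0.993], [-1.0, -0.002, 0.001]]
wrist_force: [0.1, 0.5, -6.1]
gripper_width: 0.458
```

```bash
python3 - <<'E'
from h import *
loc()
for i in range(3): viewer.capture('top');loc()
mv(sw(.095,0,.003),SY+np.pi/2)
E
```

```text
t 5.92 loc [ 0.0968 -0.0003  0.0037] yawerr -0.0 tilt [0.12 0.05] F [ 0.5 -0.2 -6.1] j [ 21.  28. -11.  -0. -50. -14.]
t 5.97 loc [ 0.0968 -0.0005  0.0038] yawerr -0.0 tilt [0.15 0.05] F [ 0.2  0.7 -5.6] j [ 21.  28. -11.   0. -50. -14.]
t 6.02 loc [ 0.0968 -0.0006  0.0038] yawerr 0.01 tilt [0.15 0.05] F [ 0.4 -0.4 -5.6] j [ 21.  28. -11.   0. -50. -14.]
t 6.07 loc [ 0.0968 -0.0006  0.0038] yawerr 0.0 tilt [0.15 0.06] F [-0.2  0.3 -6.3] j [ 21.  28. -11.   0. -50. -14.]
shift [ 0.0011  0.0009 -0.0024] turn [0.     0.0002 0.0009]
```

>>> play_rows(commands=[{"fingers": 1, "tx": 0, "ty": 0, "tz": -0.006, "ax": 0, "ay": 0, "az": 0}, {"fingers": 1, "tx": 0, "ty": 0, "tz": -0.011, "ax": 0, "ay": 0, "az": 0}, {"fingers": 1, "tx": 0, "ty": 0, "tz": -0.016, "ax": 0, "ay": 0, "az": 0}, {"fingers": 1, "tx": 0, "ty": 0, "tz": -0.022, "ax": 0, "ay": 0, "az": 0}, {"fingers": 1, "tx": 0, "ty": 0, "tz": -0.03, "ax": 0, "ay": 0, "az": 0}])

```text
time_s: 6.48
tcp_pos: [0.6153, 0.0384, 0.0696]
ee_rot: [[0.002, -0.993, -0.12], [0.002, -0.12, 0.993], [-1.0, -0.002, 0.001]]
wrist_force: [-0.4, 2.3, -6.9]
gripper_width: 0.457
```

>>> play_rows(commands=[{"fingers": 1, "tx": 0, "ty": 0, "tz": -0.01, "ax": 0, "ay": 0, "az": 0}, {"fingers": 1, "tx": 0, "ty": 0, "tz": -0.02, "ax": 0, "ay": 0, "az": 0}, {"fingers": 1, "tx": 0, "ty": 0, "tz": -0.03, "ax": 0, "ay": 0, "az": 0}, {"fingers": 1, "tx": 0, "ty": 0, "tz": -0.04, "ax": 0, "ay": 0, "az": 0}, {"fingers": 1, "tx": 0, "ty": 0, "tz": -0.045, "ax": 0, "ay": 0, "az": 0}])

```text
time_s: 6.9
tcp_pos: [0.6194, 0.0037, 0.0696]
ee_rot: [[0.002, -0.993, -0.12], [0.001, -0.12, 0.993], [-1.0, -0.002, 0.001]]
wrist_force: [-0.1, 3.4, -7.6]
gripper_width: 0.455
```

```bash
python3 - <<'E'
from h import *
loc()
s=snap('side','s5.png');t=snap('top','t5.png');loc()
b=[cv2.resize(p['image'][v:v+120,u:u+80,::-1],(400,600),interpolation=cv2.INTER_CUBIC) for p,(u,v) in((t,(220,140)),(s,(225,150)))]
cv2.imwrite('pics/g5.png',np.hstack(b))
E
```

```text
t 6.90 loc [ 0.0393 -0.0003  0.0033] yawerr -0.06 tilt [0.1  0.04] F [ 3.3 -0.3 -7.6] j [ 15.  29. -11.  -0. -51.  -8.]
t 7.00 loc [ 0.0396 -0.0002  0.0033] yawerr -0.08 tilt [0.1  0.05] F [ 1.7  0.  -7.1] j [ 15.  29. -11.  -0. -51.  -8.]
```

View pics/g5.png

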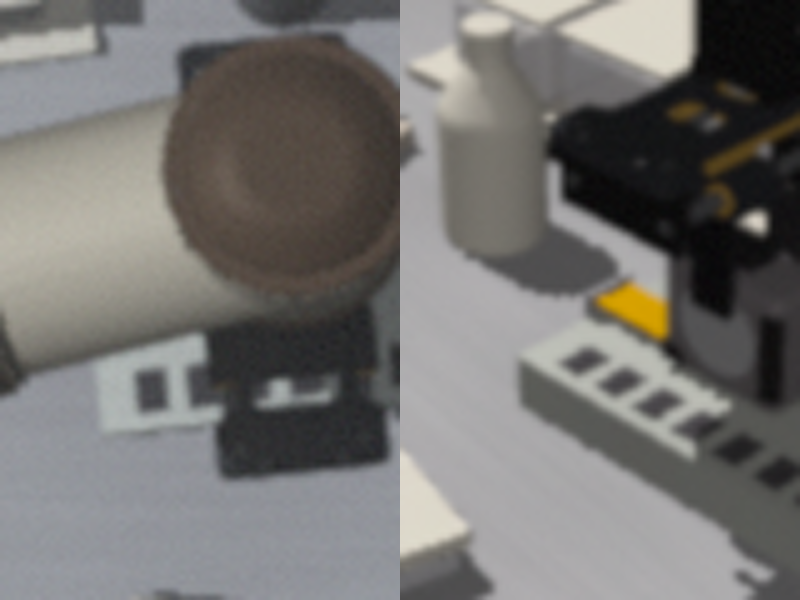

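The hook is caught on the edge: yellow blade is visible behind the edge at panel (630,305), and the spring force is about 2 N. Continuing toward the stop.

>>> play_rows(commands=[{"fingers": 1, "tx": 0, "ty": 0, "tz": -0.016, "ax": 0, "ay": 0, "az": 0}, {"fingers": 1, "tx": 0, "ty": 0, "tz": -0.034, "ax": 0, "ay": 0, "az": 0}, {"fingers": 1, "tx": 0, "ty": 0, "tz": -0.05, "ax": 0, "ay": 0, "az": 0}, {"fingers": 1, "tx": 0, "ty": 0, "tz": -0.06, "ax": 0, "ay": 0, "az": 0}, {"fingers": 1, "tx": 0, "ty": 0, "tz": -0.066, "ax": 0, "ay": 0, "az": 0}])

```text
time_s: 7.42
tcp_pos: [0.6253, -0.0457, 0.0696]
ee_rot: [[0.002, -0.993, -0.119], [0.001, -0.119, 0.993], [-1.0, -0.002, 0.001]]
wrist_force: [0.1, 1.5, -5.9]
gripper_width: 0.46
```

>>> play_rows(commands=[{"fingers": 1, "tx": 0, "ty": 0, "tz": 0, "ax": 0, "ay": 0, "az": 0}, {"fingers": 1, "tx": 0, "ty": 0, "tz": 0, "ax": 0, "ay": 0, "az": 0}])

```text
time_s: 7.58
tcp_pos: [0.6253, -0.0446, 0.0696]
ee_rot: [[0.002, -0.993, -0.12], [0.001, -0.12, 0.993], [-1.0, -0.002, 0.001]]
wrist_force: [-0.2, 2.3, -6.3]
gripper_width: 0.46
```

```bash
python3 - <<'E'
from h import *
for i in range(4): viewer.capture('top');loc()
mv(sw(-.02,0,.003),SY+np.pi/2)
E
```

```text
t 7.63 loc [-0.0089 -0.0003  0.0033] yawerr -0.02 tilt [0.1  0.06] F [ 2.3 -0.6 -7. ] j [ 11.  29.  -9.  -0. -51.  -4.]
t 7.68 loc [-0.0086 -0.0003  0.0033] yawerr 0.01 tilt [0.11 0.06] F [ 2.6  1.3 -6.6] j [ 11.  29.  -9.  -0. -51.  -4.]
t 7.73 loc [-0.0085 -0.0004  0.0034] yawerr 0.02 tilt [0.11 0.05] F [ 2.   0.1 -7.3] j [ 11.  29.  -9.  -0. -51.  -4.]
t 7.78 loc [-0.0085 -0.0004  0.0034] yawerr 0.03 tilt [0.11 0.05] F [ 2.2 -0.3 -6.8] j [ 11.  29.  -9.  -0. -51.  -4.]
shift [ 0.0005  0.0006 -0.0153] turn [0.0001 0.0002 0.0007]
```

Baseline Fx is about 2.2 N. Creeping on, while easing down about 1 mm.

>>> play_rows(commands=[{"fingers": 1, "tx": 0.0004, "ty": 0, "tz": -0.003, "ax": 0, "ay": 0, "az": 0}, {"fingers": 1, "tx": 0.0008, "ty": 0, "tz": -0.006, "ax": 0, "ay": 0, "az": 0}, {"fingers": 1, "tx": 0.0012, "ty": 0, "tz": -0.009, "ax": 0, "ay": 0, "az": 0}, {"fingers": 1, "tx": 0.0012, "ty": 0, "tz": -0.012, "ax": 0, "ay": 0, "az": 0}, {"fingers": 1, "tx": 0.0012, "ty": 0, "tz": -0.015, "ax": 0, "ay": 0, "az": 0}])

```text
time_s: 8.2
tcp_pos: [0.6267, -0.0557, 0.0688]
ee_rot: [[0.002, -0.993, -0.121], [0.001, -0.121, 0.993], [-1.0, -0.002, 0.001]]
wrist_force: [-0.6, 1.7, -5.4]
gripper_width: 0.459
```

```bash
python3 - <<'E'
from h import *
for i in range(4): viewer.capture('top');loc()
E
```

```text
t 8.25 loc [-0.0209 -0.0003  0.0025] yawerr -0.02 tilt [0.11 0.04] F [ 2.  -0.5 -4.9] j [ 10.  30.  -9.  -0. -51.  -3.]
t 8.30 loc [-0.0207 -0.0003  0.0025] yawerr -0.04 tilt [0.11 0.05] F [ 2.  -0.2 -5.1] j [ 10.  30.  -9.  -0. -51.  -3.]
t 8.35 loc [-0.0205 -0.0003  0.0025] yawerr -0.03 tilt [0.11 0.05] F [ 2.1  0.2 -5.6] j [ 10.  30.  -9.  -0. -51.  -3.]
t 8.40 loc [-0.0204 -0.0003  0.0025] yawerr -0.02 tilt [0.11 0.05] F [ 2.6 -0.7 -5.7] j [ 10.  30.  -9.  -0. -51.  -3.]
```

>>> play_rows(commands=[{"fingers": 1, "tx": 0, "ty": 0, "tz": -0.002, "ax": 0, "ay": 0, "az": 0}, {"fingers": 1, "tx": 0, "ty": 0, "tz": -0.004, "ax": 0, "ay": 0, "az": 0}, {"fingers": 1, "tx": 0, "ty": 0, "tz": -0.0055, "ax": 0, "ay": 0, "az": 0}, {"fingers": 1, "tx": 0, "ty": 0, "tz": -0.0055, "ax": 0, "ay": 0, "az": 0}])

```text
time_s: 8.73
tcp_pos: [0.6272, -0.0597, 0.0688]
ee_rot: [[0.002, -0.993, -0.12], [0.001, -0.12, 0.993], [-1.0, -0.002, 0.001]]
wrist_force: [-0.1, 2.6, -5.3]
gripper_width: 0.457
```

```bash
python3 - <<'E'
from h import *
for i in range(6): viewer.capture('top');loc()
E
```

```text
t 8.78 loc [-0.0245 -0.0003  0.0025] yawerr -0.02 tilt [0.11 0.05] F [ 2.7  0.6 -5.8] j [  9.  30.  -9.  -0. -51.  -2.]
t 8.83 loc [-0.0244 -0.0003  0.0024] yawerr -0.01 tilt [0.11 0.05] F [ 3.  -0.2 -5.3] j [  9.  30.  -9.  -0. -51.  -2.]
t 8.88 loc [-0.0243 -0.0004  0.0025] yawerr -0.0 tilt [0.11 0.05] F [ 3.   1.3 -6.4] j [  9.  30.  -9.  -0. -51.  -2.]
t 8.93 loc [-0.0243 -0.0004  0.0025] yawerr -0.01 tilt [0.11 0.05] F [ 1.7 -1.  -5. ] j [  9.  30.  -9.  -0. -51.  -2.]
t 8.98 loc [-0.0243 -0.0004  0.0025] yawerr -0.0 tilt [0.11 0.05] F [ 2.6  0.1 -6.7] j [  9.  30.  -9.  -0. -51.  -2.]
t 9.03 loc [-0.0243 -0.0004  0.0025] yawerr -0.0 tilt [0.11 0.05] F [ 2.3  1.  -5.6] j [  9.  30.  -9.  -0. -51.  -2.]
```

>>> play_rows(commands=[{"fingers": 1, "tx": 0, "ty": 0, "tz": -0.0015, "ax": 0, "ay": 0, "az": 0}, {"fingers": 1, "tx": 0, "ty": 0, "tz": -0.003, "ax": 0, "ay": 0, "az": 0}, {"fingers": 1, "tx": 0, "ty": 0, "tz": -0.0045, "ax": 0, "ay": 0, "az": 0}, {"fingers": 1, "tx": 0, "ty": 0, "tz": -0.0055, "ax": 0, "ay": 0, "az": 0}, {"fingers": 1, "tx": 0, "ty": 0, "tz": -0.0055, "ax": 0, "ay": 0, "az": 0}])

```text
time_s: 9.45
tcp_pos: [0.6277, -0.0637, 0.0688]
ee_rot: [[0.002, -0.993, -0.12], [0.001, -0.12, 0.993], [-1.0, -0.002, 0.001]]
wrist_force: [-1.3, 3.1, -5.3]
gripper_width: 0.457
```

```bash
cat >> h.py <<'E'
def favg(n=8):
    F=[]
    for i in range(n): viewer.capture('top');F.append(r.sense()['wrist_force'])
    f=np.mean(F,0);c,s=np.cos(SY),np.sin(SY);loc();print('Favg',np.round([c*f[0]+s*f[1],-s*f[0]+c*f[1],f[2]],2))
E
python3 -c "
from h import *
favg()"
```

```text
t 9.85 loc [-0.0284 -0.0004  0.0025] yawerr -0.0 tilt [0.12 0.05] F [ 3.2  0.  -5.7] j [  9.  30.  -9.  -0. -51.  -2.]
Favg [ 3.34  0.22 -5.55]
```

>>> play_rows(commands=[{"fingers": 1, "tx": 0, "ty": 0, "tz": -0.0015, "ax": 0, "ay": 0, "az": 0}, {"fingers": 1, "tx": 0, "ty": 0, "tz": -0.003, "ax": 0, "ay": 0, "az": 0}, {"fingers": 1, "tx": 0, "ty": 0, "tz": -0.004, "ax": 0, "ay": 0, "az": 0}, {"fingers": 1, "tx": 0, "ty": 0, "tz": -0.004, "ax": 0, "ay": 0, "az": 0}])

```text
time_s: 10.18
tcp_pos: [0.6281, -0.0667, 0.0687]
ee_rot: [[0.002, -0.993, -0.12], [0.001, -0.12, 0.993], [-1.0, -0.002, 0.001]]
wrist_force: [-0.9, 3.1, -4.7]
gripper_width: 0.456
```

```bash
python3 -c "
from h import *
favg()"
```

```text
t 10.58 loc [-0.0314 -0.0004  0.0024] yawerr -0.0 tilt [0.11 0.05] F [ 2.7  0.7 -6.3] j [  9.  30.  -9.  -0. -51.  -2.]
Favg [ 3.39 -0.12 -5.68]
```

Contact is felt: Fx went from about 2.4 to 3.4 N. Continuing in 1 mm steps until firm.

>>> play_rows(commands=[{"fingers": 1, "tx": 0, "ty": 0, "tz": -0.001, "ax": 0, "ay": 0, "az": 0}, {"fingers": 1, "tx": 0, "ty": 0, "tz": -0.002, "ax": 0, "ay": 0, "az": 0}, {"fingers": 1, "tx": 0, "ty": 0, "tz": -0.002, "ax": 0, "ay": 0, "az": 0}])

```text
time_s: 10.83
tcp_pos: [0.6283, -0.0682, 0.0688]
ee_rot: [[0.002, -0.993, -0.121], [0.001, -0.121, 0.993], [-1.0, -0.002, 0.001]]
wrist_force: [-0.6, 3.3, -5.9]
gripper_width: 0.457
```

```bash
python3 -c "
from h import *
favg(6)"
```

```text
t 11.13 loc [-0.0329 -0.0004  0.0025] yawerr -0.01 tilt [0.11 0.05] F [ 3.7 -0.5 -5.7] j [  8.  30.  -9.  -0. -51.  -1.]
Favg [ 3.39 -0.6  -5.64]
```

>>> play_rows(commands=[{"fingers": 1, "tx": 0, "ty": 0, "tz": -0.0008, "ax": 0, "ay": 0, "az": 0}, {"fingers": 1, "tx": 0, "ty": 0, "tz": -0.0016, "ax": 0, "ay": 0, "az": 0}, {"fingers": 1, "tx": 0, "ty": 0, "tz": -0.0016, "ax": 0, "ay": 0, "az": 0}])

```text
time_s: 11.38
tcp_pos: [0.6284, -0.0694, 0.0687]
ee_rot: [[0.002, -0.993, -0.12], [0.001, -0.12, 0.993], [-1.0, -0.002, 0.001]]
wrist_force: [-0.0, 3.4, -5.4]
gripper_width: 0.459
```

```bash
python3 -c "
from h import *
favg(6)"
```

```text
t 11.68 loc [-0.0342 -0.0003  0.0024] yawerr -0.01 tilt [0.11 0.05] F [ 4.   0.  -5.4] j [  8.  30.  -9.  -0. -51.  -1.]
Favg [ 3.76  0.4  -5.7 ]
```

>>> play_rows(commands=[{"fingers": 1, "tx": 0, "ty": 0, "tz": -0.0008, "ax": 0, "ay": 0, "az": 0}, {"fingers": 1, "tx": 0, "ty": 0, "tz": -0.0013, "ax": 0, "ay": 0, "az": 0}, {"fingers": 1, "tx": 0, "ty": 0, "tz": -0.0013, "ax": 0, "ay": 0, "az": 0}])

```text
time_s: 11.93
tcp_pos: [0.6285, -0.0703, 0.0688]
ee_rot: [[0.002, -0.993, -0.121], [0.001, -0.121, 0.993], [-1.0, -0.002, 0.001]]
wrist_force: [-0.1, 3.9, -5.7]
gripper_width: 0.455
```

```bash
python3 -c "
from h import *
favg(5)"
```

```text
t 12.18 loc [-0.0351 -0.0004  0.0025] yawerr -0.01 tilt [0.11 0.05] F [ 3.4  0.1 -6.5] j [  8.  30.  -9.  -0. -51.  -1.]
Favg [ 3.47 -0.18 -5.59]
```

>>> play_rows(commands=[{"fingers": 1, "tx": 0, "ty": 0, "tz": -0.0008, "ax": 0, "ay": 0, "az": 0}, {"fingers": 1, "tx": 0, "ty": 0, "tz": -0.0013, "ax": 0, "ay": 0, "az": 0}, {"fingers": 1, "tx": 0, "ty": 0, "tz": -0.0013, "ax": 0, "ay": 0, "az": 0}])

```text
time_s: 12.43
tcp_pos: [0.6285, -0.0705, 0.0688]
ee_rot: [[0.002, -0.993, -0.121], [0.002, -0.121, 0.993], [-1.0, -0.002, 0.002]]
wrist_force: [-1.0, 5.4, -5.9]
gripper_width: 0.457
```

```bash
python3 -c "
from h import *
favg(5)"
```

```text
t 12.68 loc [-0.0354 -0.0004  0.0025] yawerr -0.0 tilt [0.11 0.09] F [ 6.  -0.4 -5.9] j [  8.  30.  -9.  -0. -52.  -1.]
Favg [ 6.32 -0.   -5.14]
```

Firm at loc ≈ −0.035. Easing off about 0.5 mm, then lowering softly.

>>> play_rows(commands=[{"fingers": 1, "tx": 0.0006, "ty": 0, "tz": 0.0006, "ax": 0, "ay": 0, "az": 0}, {"fingers": 1, "tx": 0.0012, "ty": 0, "tz": 0.0006, "ax": 0, "ay": 0, "az": 0}, {"fingers": 1, "tx": 0.0018, "ty": 0, "tz": 0.0006, "ax": 0, "ay": 0, "az": 0}, {"fingers": 1, "tx": 0.0024, "ty": 0, "tz": 0.0006, "ax": 0, "ay": 0, "az": 0}, {"fingers": 1, "tx": 0.0024, "ty": 0, "tz": 0.0006, "ax": 0, "ay": 0, "az": 0}])

```text
time_s: 13.1
tcp_pos: [0.6287, -0.0706, 0.0672]
ee_rot: [[0.002, -0.993, -0.121], [0.001, -0.121, 0.993], [-1.0, -0.002, 0.001]]
wrist_force: [-1.1, 4.4, -2.7]
gripper_width: 0.457
```

```bash
python3 -c "
from h import *
favg(4)"
```

```text
t 13.30 loc [-0.0355 -0.0005  0.001 ] yawerr 0.0 tilt [0.13 0.06] F [ 5.4  0.1 -2.3] j [  8.  30.  -9.  -0. -51.  -1.]
Favg [ 5.16  0.42 -2.55]
```

>>> play_rows(commands=[{"fingers": 1, "tx": 0.0006, "ty": 0, "tz": 0, "ax": 0, "ay": 0, "az": 0}, {"fingers": 1, "tx": 0.001, "ty": 0, "tz": 0, "ax": 0, "ay": 0, "az": 0}, {"fingers": 1, "tx": 0.001, "ty": 0, "tz": 0, "ax": 0, "ay": 0, "az": 0}])

```text
time_s: 13.55
tcp_pos: [0.6287, -0.0706, 0.0672]
ee_rot: [[0.002, -0.993, -0.121], [0.001, -0.121, 0.993], [-1.0, -0.002, 0.001]]
wrist_force: [-2.0, 5.3, -0.1]
gripper_width: 0.454
```

```bash
python3 -c "
from h import *
favg(4)"
```

```text
t 13.75 loc [-0.0355 -0.0005  0.0009] yawerr 0.0 tilt [0.14 0.05] F [ 6.3  1.1 -0.3] j [  8.  30.  -9.  -0. -51.  -1.]
Favg [ 5.79  1.07 -0.28]
```

On the deck. A touch more down, then open.

>>> play_rows(commands=[{"fingers": 1, "tx": 0.0008, "ty": 0, "tz": 0, "ax": 0, "ay": 0, "az": 0}, {"fingers": 1, "tx": 0.0012, "ty": 0, "tz": 0, "ax": 0, "ay": 0, "az": 0}, {"fingers": -0.2, "tx": 0.0012, "ty": 0, "tz": 0, "ax": 0, "ay": 0, "az": 0}, {"fingers": -0.4, "tx": 0.0012, "ty": 0, "tz": 0, "ax": 0, "ay": 0, "az": 0}, {"fingers": -0.5, "tx": 0.0012, "ty": 0, "tz": 0, "ax": 0, "ay": 0, "az": 0}])

```text
time_s: 14.17
tcp_pos: [0.6297, -0.0718, 0.0666]
ee_rot: [[0.005, -0.993, -0.121], [-0.0, -0.121, 0.993], [-1.0, -0.005, -0.001]]
wrist_force: [0.2, 0.2, -1.3]
gripper_width: 0.609
```

>>> play_rows(commands=[{"fingers": -0.6, "tx": 0, "ty": 0, "tz": 0, "ax": 0, "ay": 0, "az": 0}, {"fingers": -0.6, "tx": 0, "ty": 0, "tz": 0, "ax": 0, "ay": 0, "az": 0}, {"fingers": -0.6, "tx": 0, "ty": 0, "tz": 0, "ax": 0, "ay": 0, "az": 0}, {"fingers": -0.6, "tx": 0, "ty": 0, "tz": 0, "ax": 0, "ay": 0, "az": 0}, {"fingers": -0.6, "tx": 0, "ty": 0, "tz": 0, "ax": 0, "ay": 0, "az": 0}])

```text
time_s: 14.58
tcp_pos: [0.6286, -0.0708, 0.0653]
ee_rot: [[0.002, -0.993, -0.121], [0.001, -0.121, 0.993], [-1.0, -0.002, 0.0]]
wrist_force: [0.5, 0.6, 0.6]
gripper_width: 0.792
```

>>> play_rows(commands=[{"fingers": -0.6, "tx": -0.02, "ty": 0, "tz": 0, "ax": 0, "ay": 0, "az": 0}, {"fingers": -0.6, "tx": -0.05, "ty": 0, "tz": 0, "ax": 0, "ay": 0, "az": 0}, {"fingers": -0.6, "tx": -0.1, "ty": 0, "tz": 0, "ax": 0, "ay": 0, "az": 0}, {"fingers": -0.6, "tx": -0.12, "ty": 0, "tz": 0, "ax": 0, "ay": 0, "az": 0}, {"fingers": -0.6, "tx": -0.12, "ty": 0, "tz": 0, "ax": 0, "ay": 0, "az": 0}])

```text
time_s: 15.0
tcp_pos: [0.6314, -0.0709, 0.1607]
ee_rot: [[0.012, -0.993, -0.121], [0.001, -0.121, 0.993], [-1.0, -0.012, -0.001]]
wrist_force: [1.1, -0.8, 0.2]
gripper_width: 0.798
```

>>> play_rows(commands=[{"fingers": 1, "tx": 0, "ty": 0, "tz": 0, "ax": 0, "ay": 0, "az": 0}, {"fingers": 1, "tx": 0, "ty": 0, "tz": 0, "ax": 0, "ay": 0, "az": 0}, {"fingers": 1, "tx": 0, "ty": 0, "tz": 0, "ax": 0, "ay": 0, "az": 0}, {"fingers": 1, "tx": 0, "ty": 0, "tz": 0, "ax": 0, "ay": 0, "az": 0}, {"fingers": 1, "tx": 0, "ty": 0, "tz": 0, "ax": 0, "ay": 0, "az": 0}])

```text
time_s: 15.42
tcp_pos: [0.6279, -0.0709, 0.1541]
ee_rot: [[-0.0, -0.993, -0.121], [0.001, -0.121, 0.993], [-1.0, 0.0, 0.001]]
wrist_force: [-0.5, -0.1, -0.7]
gripper_width: 0.506
```

```bash
python3 - <<'E'
from h import *
favg(4); print(r.sense()['gripper_width'])
s=snap('side','s6.png');t=snap('top','t6.png')
W=lambda x,y,z:[*sw(x,y,0)[:2],z]
for x in (-.0355,): print('button expected',proj(s,W(x,0,.107)),proj(t,W(x,0,.107)))
for p in (s,t): print([ (d['uv'],d['score']) for d in spotter.find_in('lock_button',p)[:2]])
i=cv2.resize(s['image'][150:300,240:390,::-1],(600,600),interpolation=cv2.INTER_CUBIC)
cv2.imwrite('pics/h6.png',i)
E
```

```text
t 15.62 loc [-0.0357 -0.0001  0.0887] yawerr -0.01 tilt [0.08 0.04] F [ 0.4 -0.2  0.5] j [  8.  25.  -3.  -0. -62.  -1.]
Favg [0.12 0.12 0.54]
0.32292243046257174
button expected [318.59956699 211.86627942] [307.21964672 191.17386202]
[([334.8, 324.8], 0.7)]
[([343.4, 206.7], 0.56)]
```

View pics/h6.png

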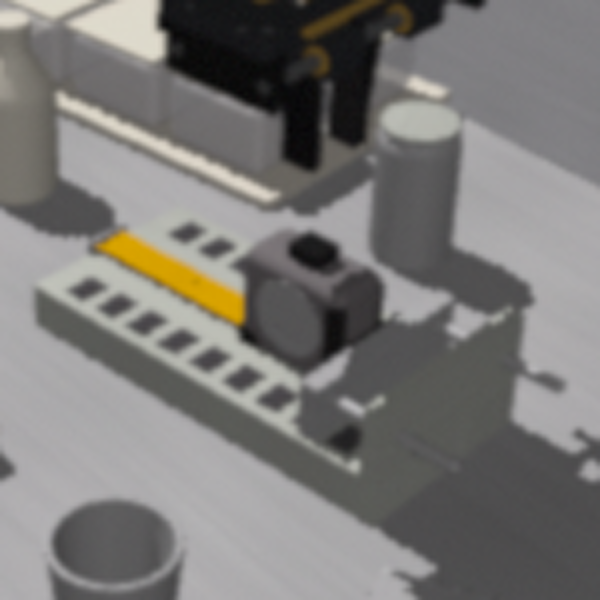

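Tape is hooked (lip at crop (100,243)), upright against the stop, and the button at crop (318,250) matches the expected spot. Shutting the fingers and pressing straight down.

>>> play_rows(commands=[{"fingers": 1, "tx": 0.005, "ty": 0, "tz": 0, "ax": 0, "ay": 0, "az": 0}, {"fingers": 1, "tx": 0.01, "ty": 0, "tz": 0, "ax": 0, "ay": 0, "az": 0}, {"fingers": 1, "tx": 0.02, "ty": 0, "tz": 0, "ax": 0, "ay": 0, "az": 0}, {"fingers": 1, "tx": 0.028, "ty": 0, "tz": 0, "ax": 0, "ay": 0, "az": 0}, {"fingers": 1, "tx": 0.03, "ty": 0, "tz": 0, "ax": 0, "ay": 0, "az": 0}])

```text
time_s: 16.23
tcp_pos: [0.6273, -0.0708, 0.1308]
ee_rot: [[-0.001, -0.993, -0.12], [0.001, -0.12, 0.993], [-1.0, 0.001, 0.001]]
wrist_force: [0.3, 0.3, -0.3]
gripper_width: 0.004
```

```bash
python3 -c "
from h import *
favg(4); print(r.sense()['gripper_width'],r.sense()['tcp_pos'])"
```

```text
t 16.43 loc [-0.0358 -0.0004  0.0665] yawerr -0.0 tilt [0.12 0.04] F [-0.1 -0.3  0. ] j [  8.  26.  -5.  -0. -59.  -1.]
Favg [-0.23 -0.49  0.14]
0.009522722126991739 [ 0.62858673 -0.0708641   0.13283678]
```

Tip is at z=0.114 and the button top at 0.107. Going down 9 mm gently.

>>> play_rows(commands=[{"fingers": 1, "tx": 0.003, "ty": 0, "tz": 0, "ax": 0, "ay": 0, "az": 0}, {"fingers": 1, "tx": 0.006, "ty": 0, "tz": 0, "ax": 0, "ay": 0, "az": 0}, {"fingers": 1, "tx": 0.009, "ty": 0, "tz": 0, "ax": 0, "ay": 0, "az": 0}, {"fingers": 1, "tx": 0.011, "ty": 0, "tz": 0, "ax": 0, "ay": 0, "az": 0}, {"fingers": 1, "tx": 0.012, "ty": 0, "tz": 0, "ax": 0, "ay": 0, "az": 0}])

```text
time_s: 16.85
tcp_pos: [0.6283, -0.0708, 0.1235]
ee_rot: [[0.001, -0.993, -0.12], [0.001, -0.12, 0.993], [-1.0, -0.002, 0.001]]
wrist_force: [0.3, -0.2, -0.0]
gripper_width: 0.003
```

```bash
python3 -c "
from h import *
favg(4)"
```

```text
t 17.05 loc [-0.0357 -0.0003  0.0576] yawerr -0.01 tilt [0.12 0.05] F [ 0.2 -0.1 -0. ] j [  8.  27.  -5.  -0. -58.  -1.]
Favg [-0.11 -0.13  0.21]
```

>>> play_rows(commands=[{"fingers": 1, "tx": 0.0015, "ty": 0, "tz": 0, "ax": 0, "ay": 0, "az": 0}, {"fingers": 1, "tx": 0.003, "ty": 0, "tz": 0, "ax": 0, "ay": 0, "az": 0}, {"fingers": 1, "tx": 0.003, "ty": 0, "tz": 0, "ax": 0, "ay": 0, "az": 0}])

```text
time_s: 17.3
tcp_pos: [0.6283, -0.0708, 0.1213]
ee_rot: [[0.001, -0.993, -0.12], [0.001, -0.12, 0.993], [-1.0, -0.002, 0.001]]
wrist_force: [0.1, -0.7, -0.1]
gripper_width: 0.006
```

```bash
python3 -c "
from h import *
favg(4)"
```

```text
t 17.50 loc [-0.0357 -0.0003  0.0553] yawerr -0.01 tilt [0.12 0.05] F [ 0.4 -0.3  0.9] j [  8.  27.  -5.  -0. -58.  -1.]
Favg [0.04 0.11 0.25]
```

No contact yet, though contact was expected. Looking before pressing further.

```bash
python3 - <<'E'
from h import *
s=snap('side','s7.png')
cv2.imwrite('pics/h7.png',cv2.resize(s['image'][165:255,280:370,::-1],(600,600),interpolation=cv2.INTER_CUBIC))
E
```

```text
(no output)
```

View pics/h7.png

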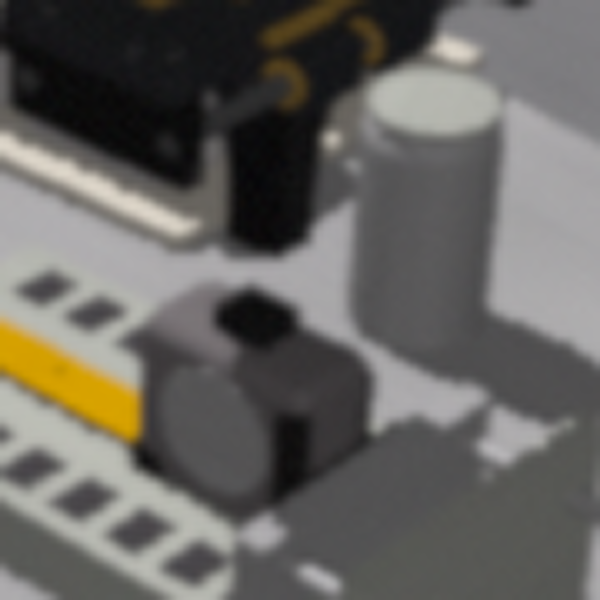

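```bash
python3 - <<'E'
from h import *
s=viewer.capture('side');st=r.sense();print(st['tcp_pos'],st['joints'].round(1),st['gripper_width'])
P=np.array([.6283,-.0708,.1216])
for z in(.1026,.115,.13):print('shut',z,proj(s,[P[0],P[1],z]))
# open, e2: TCP .4646,.3165,.2179, tool y (-.336,-.942)
for k in(-.05,.05):
  for a in(0,.019): print('open',k,a,proj(s,[.4646-.336*k,.3165-.942*k,.2179-a]))
# s6: half open at TCP z .155, width .32
c=np.array([.6283,-.0709]);u=np.array([-.993,-.121])
for k in(-.02,.02):
  for a in(0,.019): print('s6',k,a,proj(s,[*(c+u*k),.155-a]))
E
```

```text
[ 0.62848145 -0.0708265   0.12162417] [  8.2  26.7  -5.3  -0.  -57.9  -1.2] 0.0039058594093699956
shut 0.1026 [318.58704698 213.50842467]
shut 0.115 [318.86642812 208.89683392]
shut 0.13 [319.20933856 203.23660025]
open -0.05 0 [163.3943104  122.61830767]
open -0.05 0.019 [164.37864305 129.53820591]
open 0.05 0 [168.70459255 137.81633565]
open 0.05 0.019 [169.70992919 145.09109616]
s6 -0.02 0 [325.61565889 190.32750075]
s6 -0.02 0.019 [325.11714901 197.62157718]
s6 0.02 0 [313.88972905 196.98753587]
s6 0.02 0.019 [313.49993822 204.39163382]
```

The visible tip row (≈202) is about 12 px above the prediction (213), so the tips really are higher, by about 27–30 mm, than the 19 mm statement implies. I'll keep descending slowly by feel.

>>> play_rows(commands=[{"fingers": 1, "tx": 0.0015, "ty": 0, "tz": 0, "ax": 0, "ay": 0, "az": 0}, {"fingers": 1, "tx": 0.003, "ty": 0, "tz": 0, "ax": 0, "ay": 0, "az": 0}, {"fingers": 1, "tx": 0.0045, "ty": 0, "tz": 0, "ax": 0, "ay": 0, "az": 0}, {"fingers": 1, "tx": 0.0045, "ty": 0, "tz": 0, "ax": 0, "ay": 0, "az": 0}])

```text
time_s: 17.93
tcp_pos: [0.6282, -0.0708, 0.1178]
ee_rot: [[0.001, -0.993, -0.12], [0.001, -0.12, 0.993], [-1.0, -0.001, 0.001]]
wrist_force: [-0.3, -0.6, 1.0]
gripper_width: 0.007
```

```bash
python3 - <<'E'
from h import *
favg(2)
s=snap('side');t=snap('top')
b=[cv2.resize(p['image'][v:v+80,u:u+53,::-1],(400,600),interpolation=cv2.INTER_CUBIC) for p,(u,v) in((t,(280,150)),(s,(292,170)))]
cv2.imwrite('pics/h8.png',np.hstack(b))
E
```

```text
t 18.03 loc [-0.0357 -0.0002  0.0518] yawerr -0.01 tilt [0.1  0.05] F [-0.2 -0.3  0.1] j [  8.  27.  -6.  -0. -57.  -1.]
Favg [-0.31  0.32  0.28]
```

View pics/h8.png

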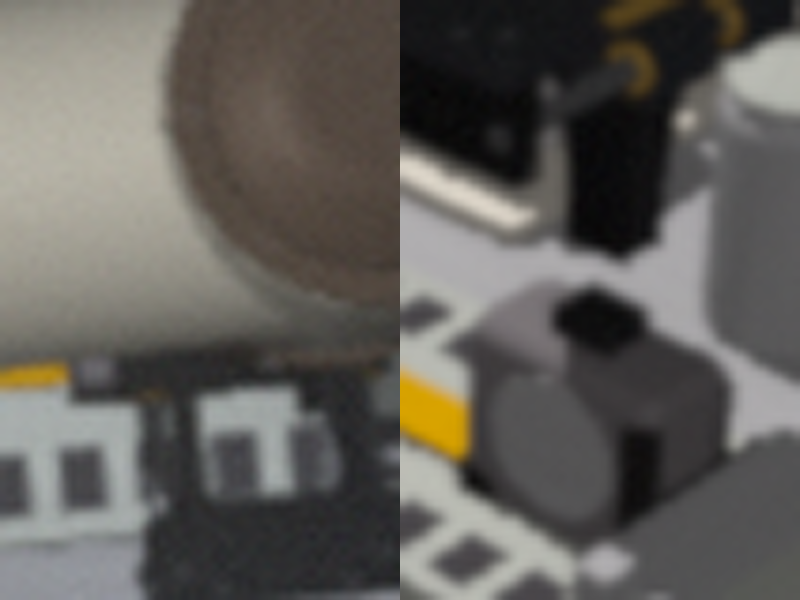

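The gap is still about 9 px (~25 mm). Going down 8 mm per call with force checks.

>>> play_rows(commands=[{"fingers": 1, "tx": 0.002, "ty": 0, "tz": 0.001, "ax": 0, "ay": 0, "az": 0}, {"fingers": 1, "tx": 0.004, "ty": 0, "tz": 0.002, "ax": 0, "ay": 0, "az": 0}, {"fingers": 1, "tx": 0.006, "ty": 0, "tz": 0.002, "ax": 0, "ay": 0, "az": 0}, {"fingers": 1, "tx": 0.008, "ty": 0, "tz": 0.002, "ax": 0, "ay": 0, "az": 0}])

```text
time_s: 18.47
tcp_pos: [0.6282, -0.0692, 0.112]
ee_rot: [[0.002, -0.993, -0.121], [0.001, -0.121, 0.993], [-1.0, -0.002, 0.001]]
wrist_force: [-0.3, 0.5, 0.7]
gripper_width: 0.003
```

>>> play_rows(commands=[{"fingers": 1, "tx": 0.002, "ty": 0, "tz": 0, "ax": 0, "ay": 0, "az": 0}, {"fingers": 1, "tx": 0.004, "ty": 0, "tz": 0, "ax": 0, "ay": 0, "az": 0}, {"fingers": 1, "tx": 0.004, "ty": 0, "tz": 0, "ax": 0, "ay": 0, "az": 0}])

```text
time_s: 18.72
tcp_pos: [0.628, -0.0693, 0.1087]
ee_rot: [[0.001, -0.993, -0.12], [0.001, -0.12, 0.993], [-1.0, -0.001, 0.001]]
wrist_force: [0.7, -0.2, -1.0]
gripper_width: 0.002
```

```bash
python3 -c "
from h import *
favg(3)"
```

```text
t 18.87 loc [-0.0342 -0.0003  0.0429] yawerr -0.0 tilt [0.12 0.04] F [-0.2  0.5  0.4] j [  8.  27.  -6.  -0. -56.  -1.]
Favg [-0.06  0.43 -0.12]
```

>>> play_rows(commands=[{"fingers": 1, "tx": 0.002, "ty": 0, "tz": 0, "ax": 0, "ay": 0, "az": 0}, {"fingers": 1, "tx": 0.004, "ty": 0, "tz": 0, "ax": 0, "ay": 0, "az": 0}, {"fingers": 1, "tx": 0.005, "ty": 0, "tz": 0, "ax": 0, "ay": 0, "az": 0}, {"fingers": 1, "tx": 0.005, "ty": 0, "tz": 0, "ax": 0, "ay": 0, "az": 0}])

```text
time_s: 19.2
tcp_pos: [0.6281, -0.0693, 0.1051]
ee_rot: [[0.001, -0.993, -0.12], [0.001, -0.12, 0.993], [-1.0, -0.001, 0.001]]
wrist_force: [0.1, 0.6, 0.2]
gripper_width: 0.004
```

```bash
python3 -c "
from h import *
favg(3)"
```

```text
t 19.35 loc [-0.0342 -0.0003  0.0391] yawerr -0.01 tilt [0.11 0.05] F [ 0.5 -0.1 -0.6] j [  8.  28.  -6.  -0. -56.  -1.]
Favg [ 0.59 -0.06 -0.92]
```

>>> play_rows(commands=[{"fingers": 1, "tx": 0.002, "ty": 0, "tz": 0, "ax": 0, "ay": 0, "az": 0}, {"fingers": 1, "tx": 0.004, "ty": 0, "tz": 0, "ax": 0, "ay": 0, "az": 0}, {"fingers": 1, "tx": 0.004, "ty": 0, "tz": 0, "ax": 0, "ay": 0, "az": 0}])

```text
time_s: 19.6
tcp_pos: [0.628, -0.0693, 0.102]
ee_rot: [[0.001, -0.993, -0.12], [0.001, -0.12, 0.993], [-1.0, -0.001, 0.001]]
wrist_force: [-0.1, -0.5, 0.3]
gripper_width: 0.005
```

```bash
python3 -c "
from h import *
favg(3)
s=snap('side')
cv2.imwrite('pics/h9.png',cv2.resize(s['image'][170:250,285:365,::-1],(600,600),interpolation=cv2.INTER_CUBIC))"
```

```text
t 19.75 loc [-0.0342 -0.0003  0.0361] yawerr -0.01 tilt [0.11 0.05] F [ 0.9 -0.3  0.7] j [  8.  28.  -7.  -0. -56.  -1.]
Favg [ 0.44 -0.15 -0.03]
```

View pics/h9.png

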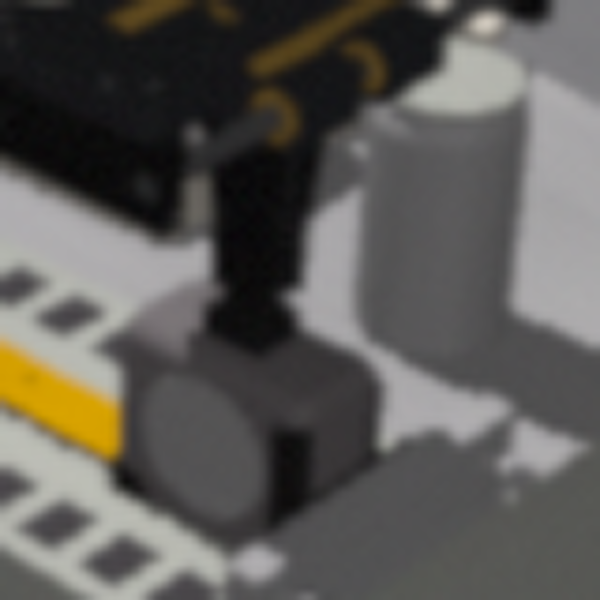

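Fingers are aligned over the button, with the gap about 3 px (~8 mm). Continuing by feel (no more views left).

>>> play_rows(commands=[{"fingers": 1, "tx": 0.002, "ty": 0, "tz": 0, "ax": 0, "ay": 0, "az": 0}, {"fingers": 1, "tx": 0.004, "ty": 0, "tz": 0, "ax": 0, "ay": 0, "az": 0}, {"fingers": 1, "tx": 0.004, "ty": 0, "tz": 0, "ax": 0, "ay": 0, "az": 0}])

```text
time_s: 20.05
tcp_pos: [0.628, -0.0693, 0.099]
ee_rot: [[0.001, -0.993, -0.12], [0.001, -0.12, 0.993], [-1.0, -0.001, 0.001]]
wrist_force: [0.2, 0.3, -0.9]
gripper_width: 0.008
```

```bash
python3 -c "
from h import *
favg(3)"
```

```text
t 20.20 loc [-0.0342 -0.0003  0.0331] yawerr -0.0 tilt [0.1  0.05] F [-1.3  0.4  0.8] j [  8.  28.  -7.  -0. -55.  -1.]
Favg [-0.44  0.48  0.64]
```

>>> play_rows(commands=[{"fingers": 1, "tx": 0.0015, "ty": 0, "tz": 0, "ax": 0, "ay": 0, "az": 0}, {"fingers": 1, "tx": 0.003, "ty": 0, "tz": 0, "ax": 0, "ay": 0, "az": 0}, {"fingers": 1, "tx": 0.003, "ty": 0, "tz": 0, "ax": 0, "ay": 0, "az": 0}])

```text
time_s: 20.45
tcp_pos: [0.6281, -0.0693, 0.0969]
ee_rot: [[0.001, -0.993, -0.12], [0.001, -0.12, 0.993], [-1.0, -0.002, 0.001]]
wrist_force: [-0.7, -0.3, 0.2]
gripper_width: 0.007
```

```bash
python3 -c "
from h import *
favg(3)"
```

```text
t 20.60 loc [-0.0342 -0.0003  0.0308] yawerr -0.01 tilt [0.11 0.05] F [-0.4 -0.5 -0.4] j [  8.  28.  -7.  -0. -55.  -1.]
Favg [-0.14 -0.28 -0.51]
```

>>> play_rows(commands=[{"fingers": 1, "tx": 0.0015, "ty": 0, "tz": 0, "ax": 0, "ay": 0, "az": 0}, {"fingers": 1, "tx": 0.003, "ty": 0, "tz": 0, "ax": 0, "ay": 0, "az": 0}, {"fingers": 1, "tx": 0.003, "ty": 0, "tz": 0, "ax": 0, "ay": 0, "az": 0}])

```text
time_s: 20.85
tcp_pos: [0.6281, -0.0693, 0.0946]
ee_rot: [[0.001, -0.993, -0.12], [0.001, -0.12, 0.993], [-1.0, -0.002, 0.001]]
wrist_force: [-0.3, -0.1, -0.3]
gripper_width: 0.006
```

```bash
python3 -c "
from h import *
favg(3)"
```

```text
t 21.00 loc [-0.0342 -0.0003  0.0286] yawerr -0.01 tilt [0.1  0.05] F [-0.7  0.  -0.3] j [  8.  28.  -7.  -0. -55.  -1.]
Favg [-0.    0.02  0.07]
```

>>> play_rows(commands=[{"fingers": 1, "tx": 0.0015, "ty": 0, "tz": 0, "ax": 0, "ay": 0, "az": 0}, {"fingers": 1, "tx": 0.003, "ty": 0, "tz": 0, "ax": 0, "ay": 0, "az": 0}, {"fingers": 1, "tx": 0.003, "ty": 0, "tz": 0, "ax": 0, "ay": 0, "az": 0}])

```text
time_s: 21.25
tcp_pos: [0.6286, -0.0693, 0.0931]
ee_rot: [[0.003, -0.993, -0.121], [0.001, -0.121, 0.993], [-1.0, -0.003, 0.0]]
wrist_force: [-0.9, -0.6, 2.8]
gripper_width: 0.007
```

```bash
python3 -c "
from h import *
favg(3)"
```

```text
t 21.40 loc [-0.0342 -0.0005  0.0268] yawerr 0.0 tilt [0.15 0.04] F [0.7 0.1 2.6] j [  8.  28.  -7.  -0. -54.  -1.]
Favg [-0.04  0.4   2.47]
```

>>> play_rows(commands=[{"fingers": 1, "tx": 0.0015, "ty": 0, "tz": 0, "ax": 0, "ay": 0, "az": 0}, {"fingers": 1, "tx": 0.003, "ty": 0, "tz": 0, "ax": 0, "ay": 0, "az": 0}, {"fingers": 1, "tx": 0.003, "ty": 0, "tz": 0, "ax": 0, "ay": 0, "az": 0}])

```text
time_s: 21.65
tcp_pos: [0.6286, -0.0693, 0.0905]
ee_rot: [[0.002, -0.993, -0.121], [0.001, -0.121, 0.993], [-1.0, -0.003, 0.0]]
wrist_force: [0.1, -0.1, 3.3]
gripper_width: 0.006
```

```bash
python3 -c "
from h import *
favg(3)
s=snap('side')
g=s['image'][:,:,:].mean(2)
# columns through finger/button: dark profile
for u in (314,316,318,320,322,324): print(u,g[192:224,u].astype(int))
"
```

```text
t 21.80 loc [-0.0342 -0.0006  0.0242] yawerr 0.0 tilt [0.14 0.04] F [-0.9  0.5  3.5] j [  8.  28.  -7.  -0. -54.  -1.]
Favg [-0.33  0.27  4.13]
314 [37 42 44 41 30 17 14 13 11 12 20 26 27 27 25 20 15 15 13 13 12 15 18 29
 45 54 58 60 59 61 72 80]
316 [44 45 41 29 17 10  9  9  8 12  8 10 10 10  8 12 12 11 13 11 11 11 13 16
 26 45 54 58 61 59 59 64]
318 [44 38 27 16 13 11 10 11 10 12 11 10 10 12  8  9 11 11  8 10 13 11 13 11
 14 28 46 55 59 60 59 57]
320 [44 37 22 14 12 12 11 11  9 11 11 10 12 11 11  9 11 12 10 12 11 11 10 12
 15 28 48 54 56 59 60 58]
322 [56 48 32 19 14  9 15 14 15 16 16 16 17 15 17 16 16 15 16 18 17 15 15 17
 28 45 53 54 55 57 58 59]
324 [37 29 22 18 17 17 14 18 20 19 25 32 34 35 41 41 42 43 46 52 60 59 45 42
 48 53 53 55 53 53 57 60]
```

Contact made: the button is moving at about 4 N. Continuing until it turns firm.

>>> play_rows(commands=[{"fingers": 1, "tx": 0.0015, "ty": 0, "tz": 0, "ax": 0, "ay": 0, "az": 0}, {"fingers": 1, "tx": 0.0025, "ty": 0, "tz": 0, "ax": 0, "ay": 0, "az": 0}, {"fingers": 1, "tx": 0.0025, "ty": 0, "tz": 0, "ax": 0, "ay": 0, "az": 0}])

```text
time_s: 22.1
tcp_pos: [0.6285, -0.0693, 0.0885]
ee_rot: [[0.002, -0.993, -0.121], [0.001, -0.121, 0.993], [-1.0, -0.002, 0.0]]
wrist_force: [0.2, -0.4, 3.2]
gripper_width: 0.004
```

```bash
python3 -c "
from h import *
favg(3)"
```

```text
t 22.25 loc [-0.0342 -0.0005  0.0223] yawerr -0.01 tilt [0.14 0.05] F [-0.7 -0.1  4.1] j [  8.  29.  -7.  -0. -54.  -1.]
Favg [-0.56  0.05  3.36]
```

>>> play_rows(commands=[{"fingers": 1, "tx": 0.0015, "ty": 0, "tz": 0, "ax": 0, "ay": 0, "az": 0}, {"fingers": 1, "tx": 0.0025, "ty": 0, "tz": 0, "ax": 0, "ay": 0, "az": 0}, {"fingers": 1, "tx": 0.0025, "ty": 0, "tz": 0, "ax": 0, "ay": 0, "az": 0}])

```text
time_s: 22.5
tcp_pos: [0.6286, -0.0693, 0.0879]
ee_rot: [[0.003, -0.993, -0.121], [0.0, -0.121, 0.993], [-1.0, -0.003, 0.0]]
wrist_force: [-1.8, 0.6, 8.9]
gripper_width: 0.007
```

```bash
python3 -c "
from h import *
favg(3)"
```

```text
t 22.65 loc [-0.0343 -0.0006  0.0216] yawerr 0.02 tilt [0.16 0.03] F [-0.3  0.9  9.2] j [  8.  29.  -8.  -0. -54.  -1.]
Favg [0.26 1.36 8.99]
```

Firm at about 9 N after roughly 5.6 mm of travel. One more small push, then withdraw.

>>> play_rows(commands=[{"fingers": 1, "tx": 0.001, "ty": 0, "tz": 0, "ax": 0, "ay": 0, "az": 0}, {"fingers": 1, "tx": 0.0015, "ty": 0, "tz": 0, "ax": 0, "ay": 0, "az": 0}, {"fingers": 1, "tx": 0.0015, "ty": 0, "tz": 0, "ax": 0, "ay": 0, "az": 0}])

```text
time_s: 22.9
tcp_pos: [0.6286, -0.0694, 0.0879]
ee_rot: [[0.003, -0.993, -0.121], [0.0, -0.121, 0.993], [-1.0, -0.003, -0.0]]
wrist_force: [-3.6, 0.9, 12.8]
gripper_width: 0.001
```

>>> play_rows(commands=[{"fingers": 1, "tx": -0.004, "ty": 0, "tz": 0, "ax": 0, "ay": 0, "az": 0}, {"fingers": 1, "tx": -0.012, "ty": 0, "tz": 0, "ax": 0, "ay": 0, "az": 0}, {"fingers": 1, "tx": -0.04, "ty": 0, "tz": 0, "ax": 0, "ay": 0, "az": 0}, {"fingers": 1, "tx": -0.09, "ty": 0, "tz": 0, "ax": 0, "ay": 0, "az": 0}, {"fingers": 1, "tx": -0.13, "ty": 0, "tz": 0, "ax": 0, "ay": 0, "az": 0}])

```text
time_s: 23.32
tcp_pos: [0.6275, -0.0694, 0.1833]
ee_rot: [[-0.001, -0.993, -0.121], [0.001, -0.121, 0.993], [-1.0, 0.001, 0.001]]
wrist_force: [0.9, -0.0, 1.4]
gripper_width: 0.001
```

>>> play_rows(commands=[{"fingers": 1, "tx": 0, "ty": 0, "tz": 0, "ax": 0, "ay": 0, "az": 0}, {"fingers": 1, "tx": 0, "ty": 0, "tz": 0, "ax": 0, "ay": 0, "az": 0}, {"fingers": 1, "tx": 0, "ty": 0, "tz": 0, "ax": 0, "ay": 0, "az": 0}])

```text
time_s: 23.57
tcp_pos: [0.6273, -0.0691, 0.1819]
ee_rot: [[-0.0, -0.993, -0.12], [0.002, -0.12, 0.993], [-1.0, 0.0, 0.002]]
wrist_force: [-0.8, -0.6, -0.2]
gripper_width: 0.003
```

```bash
python3 - <<'E'
from h import *
favg(2)
s=snap('side','s10.png')
a=cv2.imread('pics/s6.png').astype(int);b=cv2.imread('pics/s10.png').astype(int)
# compare button/tape/hook regions with s6 (before press)
for p,z in((.107,'up'),(.1015,'down')): print(z,proj(s,[*sw(-.0355,0,0)[:2],p]))
for n,i in(('s6',a),('s10',b)):
    g=i.mean(2); m=(g[200:225,305:335]<25); ys,xs=np.nonzero(m); print(n,'dark px',m.sum(),'rows',ys.min()+200,ys.max()+200,'centroid',xs.mean()+305,ys.mean()+200)
    y=(i[:,:,2]>150)&(i[:,:,0]<60); ys,xs=np.nonzero(y[190:250,250:320]); print(' yellow',len(xs),xs.min()+250,xs.max()+250,ys.min()+190,ys.max()+190)
# other things moved? compare first and last side images by template shift of tape case
T=a[208:242,300:336].astype(np.uint8);res=cv2.matchTemplate(b[200:250,292:344].astype(np.uint8),T,cv2.TM_CCOEFF_NORMED);print(cv2.minMaxLoc(res))
E
```

```text
t 23.67 loc [-0.034   0.001   0.1148] yawerr -0.02 tilt [-0.11  0.05] F [-0.2 -0.5 -0.2] j [  8.  24.  -1.  -0. -65.  -1.]
Favg [-0.38 -0.25 -0.25]
up [318.59956699 211.86627942]
down [318.47649724 213.90188029]
s6 dark px 24 rows 212 216 centroid 317.7083333333333 213.83333333333334
 yellow 247 264 300 208 230
s10 dark px 4 rows 215 216 centroid 320.5 215.5
 yellow 247 265 300 208 230
(-0.11239495873451233, 0.9056292176246643, (16, 8), (8, 8))
```

```bash
python3 -c "
from h import *
print(job.finish_job())"
```

```text
the job is handed in; nothing more can be done
None
```

The tape is standing on the deck, hooked over the open edge with its back against the stop's buffer and the lock button down. I handed the job in at about 24 s of the 67 s allowed; no verdict is reported.

**What I did**
- I caught the hook on the edge, and the blade spring read about 2 N.
- I backed the case away until the buffer pushed in and turned firm, with about 6 N on the wrist including the spring.
- I lowered the case softly, let go of it, and pressed the button with the shut fingers. It moved at about 4 N and turned firm after roughly 5.6 mm; the peak was about 13 N.

**Last checks**
- The case and blade had not moved, to about 1 px in the side picture, between before and after the press.
- The button sits about 2 px lower than before.
- The arm is clear, with no force on the wrist.

**What disagreed or was not checked**
- **Finger reach:** in the pictures and by feel, the fingertips ended about 13 mm above the tool point, not 19 mm ahead of it as stated. So I found the button by feel.
- **Buffer force:** I could not measure it after letting go. I inferred it from the case not having moved.
- **Other things on the bench:** I did not compare their positions at the end. The force readings I took showed no unexpected contact.

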